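# Load the bench washer and lock its hatch

### The arm

A 6-joint arm with a two-finger parallel gripper is mounted at the origin on the work surface. World frame = base frame: x ahead of the robot, y to its left, z up, the work surface at z = 0. Lengths are in m, angles in rad, forces in N, time in s.
With the tool pointing down it reaches from about 0.3 to 0.75 m from the base axis. Payload 8.5 kg.
Tool frame: the origin (TCP) lies at the very end of the fingers, on their centre line; the grasp point (between the pads) lies 19 mm behind it; z points along the fingers, y is the line along which they close (so a half turn about z gives the same grasp; the last joint's range is limited). The gripper opens to 85 mm and grips with 20 to 120 N. Pads are 22 mm wide; open, the fingers measure 114 mm over their backs; the gripper's body (76 mm by 85 mm) begins 54 mm behind the grasp point. The pads swing forward as they close: fully open they stand 13 mm farther back than shut.
Start: joints at [-1.384, 0.381, 1.297, -0, 1.464, -0.215], TCP at [0.215, -0.506, 0.231] pointing down, gripper open.
Joint ranges: [-3.11, 3.11], [-0.89, 2.33], [0.22, 2.48], [-1.42, 4.56], [0.17, 2.85], [-2.88, 2.88]. Speed limits (rad/s): [2.39, 2.39, 3.14, 3.14, 3.14, 3.14].

### API

Orientations are given as a unit quaternion [w, x, y, z].
In Python, from cell import bot gives the robot as it stands.
- The arm moves only by the shell command python3 -m inch 'ROWS' [OPENING]. ROWS is JSON, one flat list of numbers, 6 for each row, row after row: the shift along the tool's x, y, z scaled (see below), then the turn, a rotation vector about the tool's x, y, z scaled (see below). A call has 1 to 10 rows; each row shifts and turns the commanded pose from where the row before left it, along the tool's axes as they then stand; what a row does not reach is not made up. The controller multiplies each number of a shift by 2 cm and each number of a turn by 360 degrees. A row lasts 1/12 s, in which the tool goes at most 41.7 mm and 7.16 degrees, less where a joint would pass 70% of its speed; a pose out of reach is approached as far as the arm can. A call with a number of a shift or a turn outside -1 to 1 is refused whole. A call with a gripper value outside its range is refused whole. OPENING is the closure in counts, from 0 (fully open) to 255 (shut), set as the call begins (- or left out, the last holds). The fingers move at their own pace and stop on an object; the grip force is fixed at half the most. Time passes only in rows, so rows that do not move let the fingers close. It gives the time, the measured TCP pose, the force, the opening and the grip force at its end, in the units of the state.
- bot.observe(): the state, without advancing time (a new reading comes with each control period).
- bot.snapshot(name): name is "scene" or "top" or "wrist"; returns (picture, depth): 420x560x3 uint8, red, green, blue; 420x560 float32, m along the optical axis (not along the pixel's ray), 0 where there is no reading.
- bot.camera_model(name): a dict with "camera_matrix" (3x3 intrinsics, pixels), "k1" (the pictures are not rectified: a ray, as slopes to the right and down, at radius r is drawn at 1 + k1 r^2 times it, then the intrinsics apply), "R" (3x3) and "t" (3): a world point X has camera coordinates R X + t; the wrist camera has in their place "hand_eye" (4x4, takes a point from camera to tool coordinates, whose origin is the TCP and whose axes are the flange's). Camera axes: x right, y down, z forward; pixel columns grow to the right and rows downward; lengths in m; the calibration is good to about 2 mm. A picture is of the moment at which its call begins: read the wrist's pose just before it. camera_model takes no time and is no camera call.
- bot.job_done(): hands the job in; it is judged then, once.
The state is a dict: "time_s": time; "joints": joint angles; "qvel": joint speeds; "joint_torque": joint torques, N m; "ee_pos": TCP position; "ee_rot": TCP orientation; "force": force on the tool from outside, world axes, zero at the start; "torque": the same for the moment, N m; "grip_width": finger opening in m; "grasp_force": force on a finger pad.
Only numpy, scipy, OpenCV 4.12 (cv2) and the standard library are available. Lean on these libraries where they do the work, as an engineer would, in place of code of your own. Each camera call takes 0.05 s, during which the arm holds its last target. There are 200 camera calls.

### The job

Load the bench washer: put every used square steel canister down into its well, then fit the loose hatch flat over the well with its rim inside, first turning open any clamp whose tongue stands in the hatch's way. Then turn both clamps a quarter turn clockwise until each drops into its locked detent with its tongue over the hatch, and leave the other things on the bench where they are.

Things in the scene. Friction and masses are not known exactly. Their poses are not given: they have to be found in the camera images.
- well (a point): floor centre of the washer's open well. The washer is a fixed steel box, 300 (x) x 280 (y) x 135 mm high; the well, lined with a wire basket, is 180 (x) x 150 (y) mm and 105 mm deep, so the flat washer top is 105 mm above this point. Axes: x and y along the washer's sides, z up.
- clamp_left (a joint): turn of the washer's left clamp, rad: 0 = open (tongue pointing along the washer's +x), 1.57 = locked (tongue over the hatch edge, pointing at the well). Grows clockwise seen from above; needs under 0.15 N m. A sprung cam lifts it 4 mm half way and drops it into a detent at either end: let go past about 1.0 it falls into lock, below about 0.55 into open. May start anywhere.
- clamp_left_grip (a point): grip point of the left clamp, on its vertical hinge axis, 115 mm to the washer's +y from the well's centre: black upright wing handle 60 long, 14 thick, 50 mm high; its top is 20 mm above this point, the steel tongue's top 30 mm below. x axis = long way of the wing and where the tongue points; tongue 14 wide, 8 thick, reaching 45 mm from the axis.
- clamp_right (a joint): turn of the washer's right clamp, rad: 0 = open (tongue pointing along the washer's -x), 1.57 = locked (tongue over the hatch edge, pointing at the well). Grows clockwise seen from above; needs under 0.15 N m. A sprung cam lifts it 4 mm half way and drops it into a detent at either end: let go past about 1.0 it falls into lock, below about 0.55 into open. May start anywhere.
- clamp_right_grip (a point): grip point of the right clamp, on its vertical hinge axis, 115 mm to the washer's -y from the well's centre: black upright wing handle 60 long, 14 thick, 50 mm high; its top is 20 mm above this point, the steel tongue's top 30 mm below. x axis = long way of the wing and where the tongue points; tongue 14 wide, 8 thick, reaching 45 mm from the axis.
- hatch_handle (a point): centre of the hatch's grip: black solid bar 80 long (x), 16 thick (y), 45 mm high, standing on the hatch plate. This point is 25 mm above the plate's top, 31 mm above its underside and 41 mm above the underside of its rim. With the hatch seated it is 136 mm above well.
- hatch: loose hatch, 0.4 kg: aluminium plate 210 (x) x 180 (y) x 6 mm with a black locating rim 168 x 138 x 10 mm beneath, which goes into the well with 6 mm play all round; the plate then rests on the washer top. Either way round fits. Origin: centre of the rim's underside.
- can1_mid (a point): centre of a used spice canister: square steel box 44 x 44 mm and 80 mm high (z axis = its length), about 0.15 kg, standing on the bench. Sturdy: a drop of a few centimetres into the basket is fine. May be absent (None).
- can2_mid (a point): centre of a used spice canister: square steel box 44 x 44 mm and 80 mm high (z axis = its length), about 0.15 kg, standing on the bench. Sturdy: a drop of a few centimetres into the basket is fine. May be absent (None).
- can3_mid (a point): centre of a used spice canister: square steel box 44 x 44 mm and 80 mm high (z axis = its length), about 0.15 kg, standing on the bench. Sturdy: a drop of a few centimetres into the basket is fine. May be absent (None).
- can4_mid (a point): centre of a used spice canister: square steel box 44 x 44 mm and 80 mm high (z axis = its length), about 0.15 kg, standing on the bench. Sturdy: a drop of a few centimetres into the basket is fine. May be absent (None).
- jar: bystander, to be left alone: squat amber screw jar, 72 mm across, 85 mm high; origin at its underside
- bottle: bystander, to be left alone: green glass bottle, 200 mm high; origin at its underside
- mug: bystander, to be left alone: grey mug, 90 mm high; origin at its underside
- tub: bystander, to be left alone: clear lidded food tub, 116 x 81 x 51 mm; origin at its underside
- spoon: bystander, to be left alone: long spoon, 180 mm; origin at its underside (lying)
- shaker: bystander, to be left alone: plain round aluminium shaker, 68 mm across, 150 mm high; origin at its underside
Not all that is in view belongs to the job. What is shaped like the part that bears can4_mid but purple is not meant.

How it is judged:
On the way, in this order (a step that is already met when the one before it is completed fails the run):
1. every canister is in the well (x of can1_mid in the frame of well between -0.09 and 0.09 m and y of can1_mid in the frame of well between -0.075 and 0.075 m and z of can1_mid in the frame of well between 0 and 0.075 m and x of can2_mid in the frame of well between -0.09 and 0.09 m and y of can2_mid in the frame of well between -0.075 and 0.075 m and z of can2_mid in the frame of well between 0 and 0.075 m and x of can3_mid in the frame of well between -0.09 and 0.09 m and y of can3_mid in the frame of well between -0.075 and 0.075 m and z of can3_mid in the frame of well between 0 and 0.075 m and x of can4_mid in the frame of well between -0.09 and 0.09 m and y of can4_mid in the frame of well between -0.075 and 0.075 m and z of can4_mid in the frame of well between 0 and 0.075 m), for 0.2 s.
2. the hatch lies seated over the well (horizontal distance between hatch_handle and well below 0.012 m and z of hatch_handle in the frame of well between 0.13 and 0.14 m and angle between hatch_handle's own z axis and vertical below 0.04 rad and angle between the x axis of hatch_handle and the x axis of well, either way round below 0.1 rad), for 0.2 s.
3. both clamps are locked over the hatch (all of step 2 and value of joint each of clamp_left, clamp_right above 1.4 rad), for 0.2 s.
At the end, for the whole second after the job is handed in: Every canister's centre is inside the well, under 75 mm above its floor; the hatch is seated (within 12 mm of the well's centre, 0.1 rad of its direction, flat within 0.04 rad, height within 5 mm) and at rest; both clamps are turned past 1.40 rad (all of step 1 and all of step 3 and linear speed of hatch below 0.02 m/s); the robot touches nothing.
It fails at once if a bystander is pushed more than 60 mm away (distance of any of jar, bottle, mug, tub, spoon, shaker from where it was at the start of the episode above 0.06 m).
Of can1, can2, can3, can4 only 2 to 4 are there at a start; the rules pass over those that are not, and their reading is None.
At some moment in a run one of can1, can2, can3, can4 may be knocked a few centimetres aside while the robot is not near it.
Once in a run the grip may slacken for a moment while it holds something.
It also fails if it takes over 210 s, if anything falls off the work surface, if the arm or the gripper's body presses on something with over 40 N, if the wrist force passes 120 N, or if a joint passes its speed limit or range.

## Working session

There is one attempt and no reset: what is moved stays moved. The work goes in short steps, Python scripts to look and compute and a shell command to move; the robot and the scene stay as the last step left them, time stands still between calls to the robot, and variables do not carry over. Pictures are saved under pics/ and viewed, at most 14 in all, crops included, and the job is handed in when it is done.

```bash
mkdir -p pics; ls; cat > h.py <<'E'
import numpy as np, cv2
from scipy.spatial.transform import Rotation as R
from cell import bot
def pose():
    s=bot.observe(); q=s["ee_rot"]; return np.array(s["ee_pos"]), R.from_quat([q[1],q[2],q[3],q[0]]).as_matrix(), s
def snap(name,save=None):
    p,M,s=pose(); im,d=bot.snapshot(name); c=bot.camera_model(name)
    K=np.array(c["camera_matrix"]);k1=c["k1"]
    if save: cv2.imwrite("pics/"+save,cv2.cvtColor(im,cv2.COLOR_RGB2BGR))
    v,u=np.mgrid[0:420,0:560].astype(float)
    x=(u-K[0,2])/K[0,0]; y=(v-K[1,2])/K[1,1]; a,b=x.copy(),y.copy()
    for _ in range(8):
        f=1+k1*(a*a+b*b); a,b=x/f,y/f
    P=np.dstack([a*d,b*d,d])
    if name=="wrist":
        H=np.array(c["hand_eye"]); P=P@H[:3,:3].T+H[:3,3]; W=P@M.T+p
    else:
        W=(P-np.array(c["t"]))@np.array(c["R"])
    W[d==0]=np.nan
    return im,d,W
def go(x,y,z,yaw=None):
    """rows' shift/turn for TCP to go to xyz with tool-down, tool-y axis at angle yaw (mod pi)"""
    p,M,s=pose(); sh=M.T@(np.array([x,y,z])-p)/0.02
    cur=np.arctan2(M[1,1],M[0,1]); t=0
    if yaw is not None: t=-((yaw-cur+np.pi/2)%np.pi-np.pi/2)/(2*np.pi)
    print("pos",p.round(4),"yaw",cur.round(3),"tilt",M[:,2].round(3),"shift units",sh.round(2),"turn z",round(t,4))
E
python3 - <<'E'
from h import *
for n in("scene","top"):
    im,d,W=snap(n,n+"0.png"); np.savez("pics/%s0.npz"%n,im=im,W=W)
    print(n,bot.camera_model(n)["R"],bot.camera_model(n)["t"])
print(bot.camera_model("wrist")); print(bot.observe()); go(.215,-.506,.231)
E
```

```text
pics
scene [[-0.80376244  0.59477796 -0.01432213]
 [ 0.44403736  0.58368713 -0.67980891]
 [-0.39597571 -0.55276443 -0.73324943]] [ 0.50138073 -0.12115593  1.52922999]
top [[-0.02837627 -0.99955441  0.00926108]
 [-0.99480537  0.02733293 -0.0980571 ]
 [ 0.09776028 -0.01199547 -0.9951377 ]] [-0.07936253  0.57938783  1.53286532]
{'camera_matrix': array([[309.65015922,   0.        , 278.31088743],
       [  0.        , 309.65015922, 210.24162644],
       [  0.        ,   0.        ,   1.        ]]), 'k1': -0.06670244780167522, 'hand_eye': array([[ 1.97232729e-05, -9.60290822e-01, -2.79000962e-01,
         7.04360236e-02],
       [ 9.99999813e-01,  1.89372235e-04, -5.81106061e-04,
         4.09360799e-04],
       [ 6.10865853e-04, -2.79000899e-01,  9.60290646e-01,
        -1.42699649e-01],
       [ 0.00000000e+00,  0.00000000e+00,  0.00000000e+00,
         1.00000000e+00]])}
{'time_s': 0.1, 'joints': array([-1.38428741e+00,  3.81133490e-01,  1.29816980e+00, -1.45295363e-05,
        1.46361436e+00, -2.15316672e-01]), 'qvel': array([ 0.00091194, -0.00148365, -0.0023887 ,  0.00061256,  0.0003445 ,
       -0.00099494]), 'joint_torque': array([ 4.28365587e-03, -4.49216938e+01, -2.31658155e+01, -1.59457563e-04,
        3.65576532e-03,  2.49552912e-06]), 'ee_pos': array([ 0.21503945, -0.5059274 ,  0.23077603]), 'ee_rot': array([-6.62535114e-04,  9.79884454e-01,  1.99564569e-01,  2.32042299e-06]), 'force': array([ 0.01062828,  0.66668156, -0.24101457]), 'torque': array([0.02940962, 0.04045567, 0.01139695]), 'grasp_force': 0.0, 'grip_width': 0.08520300997999973}
pos [ 0.215  -0.5059  0.2308] yaw -1.169 tilt [-0.     0.001 -1.   ] shift units [-0.    0.   -0.01] turn z 0
```

View pics/top0.png

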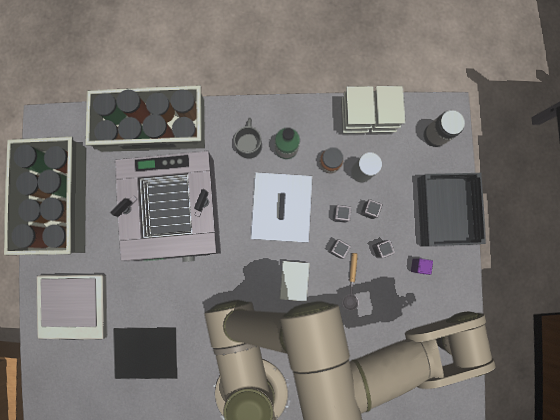

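View pics/scene0.png

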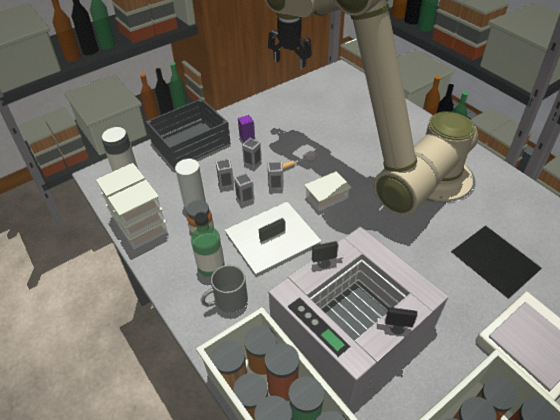

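The top view shows four grey square canisters at (342,213), (372,208), (340,248) and (383,248). Lookalikes are the purple one at (422,266), the round aluminium shaker at (370,165) and the amber jar at (331,160). The hatch is at (282,207). The washer is at (165,207), with clamps at (122,207) and (202,200). I'll take the four grey ones and check them in a close crop.

```bash
python3 - <<'E'
from h import *
z=np.load("pics/top0.npz"); im,W=z["im"],z["W"]
cv2.imwrite("pics/crop.png",cv2.cvtColor(cv2.resize(im[130:290,95:445],None,fx=2.25,fy=2.25,interpolation=cv2.INTER_CUBIC),cv2.COLOR_RGB2BGR))
Z=W[...,2]
def rect(m,l):
    n,lab,st,ce=cv2.connectedComponentsWithStats(m.astype(np.uint8))
    for i in range(1,n):
        if st[i,4]<40: continue
        q=W[lab==i]; r=cv2.minAreaRect(q[:,:2].astype(np.float32))
        print(l,ce[i].round(),st[i,4],"c",np.round(r[0],4),"size",np.round(r[1],3),"ang",round(r[2],1),"z",np.nanmedian(q[:,2]).round(4))
sub=np.zeros(Z.shape,bool); sub[190:275,325:440]=1
rect(sub&(Z>.07)&(Z<.1),"can")
sub[:]=0; sub[165:250,245:320]=1
rect(sub&(Z>.004)&(Z<.03),"plate"); rect(sub&(Z>.045),"handle")
sub[:]=0; sub[148:268,105:222]=1
rect(sub&(Z>.12)&(Z<.145),"washertop"); rect(sub&(Z>.165),"wing"); rect(sub&(Z<.08)&(np.hypot(W[...,0]-.57,0)<.1),"well")
E
```

```text
can [428. 221.] 205 c [ 0.5248 -0.5524] size [0.173 0.028] ang 7.1 z 0.0875
can [373. 208.] 218 c [ 0.5608 -0.3865] size [0.045 0.046] ang 67.9 z 0.081
can [343. 212.] 208 c [ 0.5496 -0.2947] size [0.042 0.045] ang 79.9 z 0.0804
can [340. 249.] 206 c [ 0.4404 -0.2838] size [0.042 0.045] ang 59.3 z 0.0809
can [385. 249.] 223 c [ 0.4363 -0.4201] size [0.044 0.046] ang 19.4 z 0.0807
can [425. 266.] 214 c [ 0.3797 -0.5396] size [0.046 0.045] ang 78.4 z 0.0812
plate [281. 207.] 3752 c [ 0.5765 -0.1096] size [0.197 0.227] ang 82.9 z 0.0167
handle [282. 205.] 139 c [ 0.5781 -0.1126] size [0.016 0.079] ang 84.6 z 0.0613
washertop [165. 206.] 6318 c [0.5805 0.2318] size [0.302 0.283] ang 3.8 z 0.1356
wing [201. 200.] 156 c [0.5873 0.1165] size [0.015 0.06 ] ang 66.3 z 0.2003
wing [121. 207.] 184 c [0.5738 0.3451] size [0.016 0.061] ang 40.9 z 0.2004
well [166. 207.] 2475 c [0.5852 0.2426] size [0.174 0.133] ang 3.7 z 0.0317
well [218. 207.] 425 c [0.5708 0.0877] size [0.02  0.198] ang 89.6 z 0.0031
well [111. 216.] 734 c [0.5698 0.4306] size [0.198 0.049] ang 0.7 z 0.0001
```

View pics/crop.png

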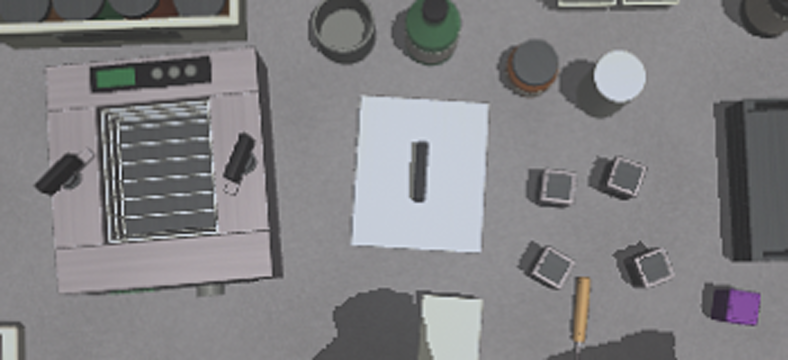

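```bash

python3 -m inch '[0,0,0,0,0,-0.0187, 0,0,0,0,0,-0.0187, 0,0,0,0,0,-0.0187, 0,0,0,0,0,-0.0187, 0,0,0,0,0,-0.0187, 0,0,0,0,0,-0.0187, 0,0,0,0,0,-0.0187, 0,0,0,0,0,-0.0187, 0,0,0,0,0,-0.0187, 0,0,0,0,0,-0.0187]' 0
python3 -m inch '[0.52,0.95,0,0,0,0, 0.52,0.95,0,0,0,0, 0.52,0.95,0,0,0,0, 0.52,0.95,0,0,0,0, 0.52,0.95,0,0,0,0, 0.52,0.95,0,0,0,0, 0.52,0.95,0,0,0,0]'
python3 -m inch '[0.52,0.95,0,0,0,0, 0.52,0.95,0,0,0,0, 0.52,0.95,0,0,0,0, 0.52,0.95,0,0,0,0, 0.52,0.95,0,0,0,0, 0.52,0.95,0,0,0,0, 0,0,0,0,0,0, 0,0,0,0,0,0]'
cat >> h.py <<'E'
def go2(x,y,z,yaw=None):
    """turn first (tool z), then shift in the turned frame; nothing is moved here"""
    p,M,s=pose(); cur=np.arctan2(M[1,1],M[0,1]); t=0
    if yaw is not None: t=(yaw-cur+np.pi/4)%(np.pi/2)-np.pi/4
    M2=R.from_euler("z",t).as_matrix()@M
    print("pos",p.round(4),"yaw",cur.round(3),"| turn",round(-t/(2*np.pi),4),"then shift",(M2.T@(np.array([x,y,z])-p)/.02).round(2))
def cans(save=None):
    im,d,W=snap("wrist",save); Z=W[...,2]; hsv=cv2.cvtColor(im,cv2.COLOR_RGB2HSV)
    m=(Z>.065)&(Z<.095)&(W[...,0]<.68); n,lab,st,ce=cv2.connectedComponentsWithStats(m.astype(np.uint8)); out=[]
    for i in range(1,n):
        if st[i,4]<150: continue
        q=W[lab==i]; r=cv2.minAreaRect(q[:,:2].astype(np.float32)); 
        if max(r[1])>.065: continue
        print("can",ce[i].round(),"c",np.round(r[0],4),"size",np.round(r[1],3),"ang",round(r[2],1),"z",np.nanmedian(q[:,2]).round(4),"sat",np.median(hsv[lab==i][:,1]))
        out.append((r[0],np.deg2rad(r[2])))
    return out
E
python3 - <<'E'
from h import *
for c,a in cans("w1.png"): go2(c[0],c[1],.035,a)
E
```

```text
time_s: 0.93
ee_pos: [0.2151, -0.506, 0.231]
ee_rot: [-0.0, 0.703, 0.711, 0.0]
force: [-0.0, -0.6, 0.7]
grip_width: 0.0854
grasp_force: 0.0
time_s: 1.52
ee_pos: [0.3485, -0.4318, 0.231]
ee_rot: [-0.0, 0.705, 0.709, 0.0]
force: [-0.4, -1.1, 0.2]
grip_width: 0.0854
grasp_force: 0.0
time_s: 2.18
ee_pos: [0.4616, -0.369, 0.2308]
ee_rot: [-0.0, 0.704, 0.71, -0.0]
force: [-0.1, -0.5, 0.1]
grip_width: 0.0857
grasp_force: 0.0
can [256. 104.] c [ 0.4404 -0.2838] size [0.044 0.045] ang 58.9 z 0.0804 sat 5.0
can [371. 117.] c [ 0.5479 -0.2944] size [0.044 0.045] ang 81.1 z 0.0804 sat 5.0
can [475. 191.] c [ 0.6611 -0.3651] size [0.065 0.024] ang 77.5 z 0.0808 sat 18.0
can [374. 212.] c [ 0.5589 -0.3874] size [0.044 0.045] ang 68.4 z 0.0803 sat 8.0
can [254. 241.] c [ 0.4361 -0.4192] size [0.044 0.044] ang 19.6 z 0.0803 sat 7.0
can [206. 335.] c [ 0.3787 -0.5377] size [0.045 0.045] ang 79.0 z 0.08 sat 139.0
pos [ 0.461  -0.3695  0.2309] yaw 0.007 | turn 0.0873 then shift [ 3.13 -3.09  9.8 ]
pos [ 0.461  -0.3695  0.2309] yaw 0.007 | turn 0.0257 then shift [4.37 3.72 9.8 ]
pos [ 0.461  -0.3695  0.2309] yaw 0.007 | turn 0.0357 then shift [2.37 9.73 9.79]
pos [ 0.461  -0.3695  0.2309] yaw 0.007 | turn 0.0611 then shift [0.96 4.89 9.79]
pos [ 0.461  -0.3695  0.2309] yaw 0.007 | turn -0.0535 then shift [-1.93 -2.    9.8 ]
pos [ 0.461  -0.3695  0.2309] yaw 0.007 | turn 0.0315 then shift [-9.04 -2.43  9.8 ]
```

View pics/w1.png

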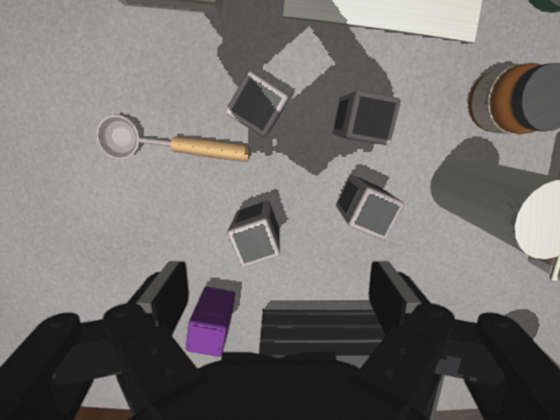

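The wrist view shows the four grey canisters at (256,104), (371,117), (374,212) and (254,241). The purple decoy is at (206,335) with saturation 139, and the spoon is at (150,140). I'll start with the one at (254,241).

```bash

python3 -m inch '[0,0,0,0,0,-0.0178, 0,0,0,0,0,-0.0178, 0,0,0,0,0,-0.0178, -0.97,-1,0,0,0,0, -0.97,-1,0.5,0,0,0, 0,0,0.9,0,0,0, 0,0,0.9,0,0,0, 0,0,0.9,0,0,0, 0,0,0.9,0,0,0, 0,0,0.9,0,0,0]' 0
python3 -m inch '[0,0,1,0,0,0, 0,0,1,0,0,0, 0,0,1,0,0,0, 0,0,1,0,0,0, 0,0,0.8,0,0,0, 0,0,0,0,0,0]'
python3 -m inch '[0,0,0,0,0,0, 0,0,0,0,0,0, 0,0,0,0,0,0, 0,0,0,0,0,0, 0,0,0,0,0,0, 0,0,0,0,0,0]' 255
python3 -m inch '[0,0,-1,0,0,0, 0,0,-1,0,0,0, 0,0,-1,0,0,0, 0,0,-1,0,0,0, 0,0,-1,0,0,0, 0,0,-1,0,0,0, 0,0,-1,0,0,0, 0,0,-1,0,0,0, 0,0,-1,0,0,0.0148, 0,0,-1,0,0,0.0148]'
python3 -m inch '[0,0,-1,0,0,0.0149, 0,0,-0.3,0,0,0]'
python3 - <<'E'
from h import *
c,s=np.cos(.064),np.sin(.064)
for x,y in((-.042,.036),(.042,.036),(-.042,-.036),(.042,-.036)):
    go2(.5805+c*x-s*y,.231+s*x+c*y,.26,.064)
E
```

```text
time_s: 3.07
ee_pos: [0.4353, -0.4202, 0.1305]
ee_rot: [-0.0, 0.577, 0.816, -0.0]
force: [0.2, -0.0, -0.9]
grip_width: 0.0853
grasp_force: 0.0
time_s: 3.57
ee_pos: [0.4345, -0.4188, 0.0323]
ee_rot: [-0.003, 0.577, 0.817, 0.001]
force: [-0.1, 0.4, -0.5]
grip_width: 0.0852
grasp_force: 0.0
time_s: 4.07
ee_pos: [0.4368, -0.4202, 0.0367]
ee_rot: [0.001, 0.577, 0.817, -0.001]
force: [-1.7, -1.3, 6.3]
grip_width: 0.0435
grasp_force: 61.6
time_s: 4.9
ee_pos: [0.4364, -0.4191, 0.2364]
ee_rot: [-0.0, 0.652, 0.759, 0.0]
force: [0.6, -0.1, -1.2]
grip_width: 0.0432
grasp_force: 61.3
time_s: 5.07
ee_pos: [0.4369, -0.4198, 0.2646]
ee_rot: [0.002, 0.686, 0.728, -0.0]
force: [1.0, 0.3, -1.3]
grip_width: 0.0432
grasp_force: 61.3
pos [ 0.4369 -0.4198  0.2646] yaw 0.059 | turn -0.0008 then shift [33.82  7.14  0.11]
pos [ 0.4369 -0.4198  0.2646] yaw 0.059 | turn -0.0008 then shift [33.82 11.34  0.12]
pos [ 0.4369 -0.4198  0.2646] yaw 0.059 | turn -0.0008 then shift [30.22  7.14  0.12]
pos [ 0.4369 -0.4198  0.2646] yaw 0.059 | turn -0.0008 then shift [30.22 11.34  0.13]
```

```bash

python3 -m inch '[1,0.21,0,0,0,0, 1,0.21,0,0,0,0, 1,0.21,0,0,0,0, 1,0.21,0,0,0,0, 1,0.21,0,0,0,0, 1,0.21,0,0,0,0, 1,0.21,0,0,0,0, 1,0.21,0,0,0,0, 1,0.21,0,0,0,0, 1,0.21,0,0,0,0]'
python3 -m inch '[1,0.21,0,0,0,0, 1,0.21,0,0,0,0, 1,0.21,0,0,0,0, 1,0.21,0,0,0,0, 1,0.21,0,0,0,0, 1,0.21,0,0,0,0, 1,0.21,0,0,0,0, 1,0.21,0,0,0,0, 1,0.21,0,0,0,0, 1,0.21,0,0,0,0]'
python3 -m inch '[1,0.21,0,0,0,0, 1,0.21,0,0,0,0, 1,0.21,0,0,0,0, 1,0.21,0,0,0,0, 1,0.21,0,0,0,0, 1,0.21,0,0,0,0, 1,0.21,0,0,0,0, 1,0.21,0,0,0,0, 1,0.21,0,0,0,0, 1,0.21,0,0,0,0]' | tail -2
python3 -m inch '[1,0.21,0,0,0,0, 1,0.21,0,0,0,0, 1,0.21,0,0,0,0, 0.82,0,0,0,0,0, 0,0,0,0,0,0, 0,0,0,0,0,0]'
python3 - <<'E'
from h import *
im,d,W=snap("wrist","w2.png"); np.savez("pics/w2.npz",im=im,W=W)
c,s=np.cos(.064),np.sin(.064)
x,y=-.042,.036
go2(.5805+c*x-s*y,.231+s*x+c*y,.085,.064)
Z=W[...,2]
def rect(m,l):
    n,lab,st,ce=cv2.connectedComponentsWithStats(m.astype(np.uint8))
    for i in range(1,n):
        if st[i,4]<150: continue
        q=W[lab==i]; r=cv2.minAreaRect(q[:,:2].astype(np.float32))
        print(l,ce[i].round(),st[i,4],"c",np.round(r[0],4),"size",np.round(r[1],3),"ang",round(r[2],1),"z",np.nanmedian(q[:,2]).round(4))
rect((Z>.12)&(Z<.139),"top"); rect((Z>.19)&(Z<.21),"wing"); rect((Z<.12)&(abs(W[...,0]-.58)<.12)&(abs(W[...,1]-.23)<.09),"well")
E
```

```text
time_s: 5.9
ee_pos: [0.4659, -0.216, 0.2606]
ee_rot: [-0.001, 0.684, 0.73, -0.0]
force: [0.7, 0.7, -1.2]
grip_width: 0.0433
grasp_force: 61.3
time_s: 6.73
ee_pos: [0.4953, -0.0139, 0.2606]
ee_rot: [-0.001, 0.684, 0.73, -0.0]
force: [-0.1, 0.1, -1.6]
grip_width: 0.0435
grasp_force: 61.3
grip_width: 0.0432
grasp_force: 61.3
time_s: 8.07
ee_pos: [0.5326, 0.2646, 0.2605]
ee_rot: [-0.0, 0.684, 0.73, -0.001]
force: [-0.2, -0.5, -0.6]
grip_width: 0.0434
grasp_force: 61.3
pos [0.5328 0.2639 0.2607] yaw 0.064 | turn -0.0 then shift [0.01 0.18 8.78]
top [530. 215.] 6686 c [0.8151 0.2802] size [0.098 0.313] ang 0.7 z 0.1293
top [226. 153.] 21123 c [0.515  0.2652] size [0.175 0.207] ang 3.5 z 0.1351
top [442. 171.] 19682 c [0.6586 0.261 ] size [0.141 0.233] ang 3.9 z 0.1354
wing [349. 105.] 2425 c [0.5724 0.3467] size [0.015 0.06 ] ang 42.8 z 0.2027
well [345. 208.] 15767 c [0.5799 0.2305] size [0.182 0.149] ang 3.4 z 0.0319
```

View pics/w2.png

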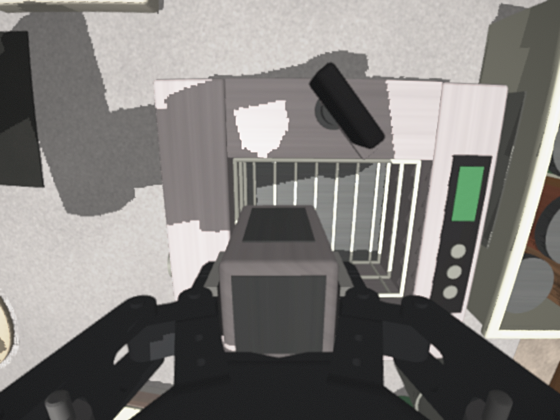

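The washer, the well (345,208) and the left wing (349,105, pointing partly over the well) match the top-view estimate. The can hangs over its slot, so I'll lower and release it.

```bash

python3 -m inch '[0,0.18,1,0,0,0, 0,0,1,0,0,0, 0,0,1,0,0,0, 0,0,1,0,0,0, 0,0,1,0,0,0, 0,0,1,0,0,0, 0,0,1,0,0,0, 0,0,1,0,0,0, 0,0,0,0,0,0]'
python3 -m inch '[0,0,0,0,0,0, 0,0,0,0,0,0, 0,0,0,0,0,0, 0,0,0,0,0,0]' 90
python3 -m inch '[0,0,-1,0,0,0, 0,0,-1,0,0,0, 0,0,-1,0,0,0, 0,0,-1,0,0,0, 0,0,-1,0,0,0, 0,0,-1,0,0,0, 0,0,-1,0,0,0, 0,0,-1,0,0,0]'
python3 - <<'E'
from h import *
im,d,W=snap("wrist","w3.png"); Z=W[...,2]
m=(Z>.085)&(Z<.122)&(abs(W[...,0]-.58)<.09)&(abs(W[...,1]-.23)<.075)
print(m.sum(),np.nanmedian(W[m],axis=0)); 
for c in [(.5589,-.3874,68.4),(.5479,-.2944,81.1),(.4404,-.2838,58.9)]: go2(c[0],c[1],.26,np.deg2rad(c[2]))
E
```

```text
time_s: 8.87
ee_pos: [0.535, 0.2628, 0.0977]
ee_rot: [-0.002, 0.685, 0.729, -0.003]
force: [-0.0, 0.4, -2.6]
grip_width: 0.0433
grasp_force: 61.3
time_s: 9.2
ee_pos: [0.5373, 0.2644, 0.1028]
ee_rot: [0.001, 0.685, 0.729, 0.001]
force: [0.3, -0.9, -0.0]
grip_width: 0.0553
grasp_force: 0.0
time_s: 9.87
ee_pos: [0.5365, 0.2644, 0.2633]
ee_rot: [0.0, 0.685, 0.729, 0.001]
force: [-0.2, -0.7, -0.4]
grip_width: 0.0552
grasp_force: 0.0
6073 [0.54856841 0.25528374 0.1114545 ]
pos [0.5376 0.2648 0.2676] yaw 0.062 | turn 0.0699 then shift [-29.93  12.99   0.44]
pos [0.5376 0.2648 0.2676] yaw 0.062 | turn 0.0346 then shift [-27.54   4.83   0.37]
pos [0.5376 0.2648 0.2676] yaw 0.062 | turn 0.0963 then shift [-26.    10.     0.42]
```

```bash

python3 -m inch '[-1,-0.044,0,0,0,0, -1,-0.044,0,0,0,0, -1,-0.044,0,0,0,0, -1,-0.044,0,0,0,0, -1,-0.044,0,0,0,0, -1,-0.044,0,0,0,0, -1,-0.044,0,0,0,0, -1,-0.044,0,0,0,0, -1,-0.044,0,0,0,0, -1,-0.044,0,0,0,0]' |head -2
python3 -m inch '[-1,-0.044,0,0,0,0, -1,-0.044,0,0,0,0, -1,-0.044,0,0,0,0, -1,-0.044,0,0,0,0, -1,-0.044,0,0,0,0, -1,-0.044,0,0,0,0, -1,-0.044,0,0,0,0, -1,-0.044,0,0,0,0, -1,-0.044,0,0,0,0, -1,-0.044,0,0,0,0]' 0 |head -2
python3 -m inch '[-1,-0.044,0,0,0,0, -1,-0.044,0,0,0,0, -1,-0.044,0,0,0,0, -1,-0.044,0,0,0,0, -1,-0.044,0,0,0,0, -1,-0.044,0,0,0,0, -1,-0.044,0,0,0,0, -1,-0.044,0,0,0,0, 0,0,0,0,0,0.0173, 0,0,0,0,0,0.0173]' 
python3 - <<'E'
from h import *
for c,a in cans(): go2(c[0],c[1],.034,a)
E
```

```text
time_s: 10.75
ee_pos: [0.5402, 0.0633, 0.2621]
time_s: 11.58
ee_pos: [0.5437, -0.1369, 0.2621]
time_s: 12.42
ee_pos: [0.5465, -0.2972, 0.2616]
ee_rot: [0.0, 0.762, 0.648, 0.0]
force: [-1.0, 1.0, -0.3]
grip_width: 0.0851
grasp_force: 0.0
can [181. 191.] c [ 0.4408 -0.2834] size [0.044 0.044] ang 58.8 z 0.0803 sat 7.0
can [280. 185.] c [ 0.5484 -0.2944] size [0.044 0.044] ang 81.7 z 0.0804 sat 7.0
can [387. 220.] c [ 0.6599 -0.3565] size [0.054 0.015] ang 59.9 z 0.0805 sat 17.0
can [302. 260.] c [ 0.5597 -0.3871] size [0.044 0.045] ang 68.5 z 0.0803 sat 9.0
pos [ 0.5466 -0.2966  0.2617] yaw -0.168 | turn 0.0598 then shift [-2.17 -4.88 11.38]
pos [ 0.5466 -0.2966  0.2617] yaw -0.168 | turn -0.0035 then shift [ 0.13  0.07 11.39]
pos [ 0.5466 -0.2966  0.2617] yaw -0.168 | turn 0.0568 then shift [ 0.25  6.4  11.39]
pos [ 0.5466 -0.2966  0.2617] yaw -0.168 | turn 0.033 then shift [-3.96  2.26 11.39]
```

```bash

python3 -m inch '[0.13,0.07,1,0,0,-0.0035, 0,0,1,0,0,0, 0,0,1,0,0,0, 0,0,1,0,0,0, 0,0,1,0,0,0, 0,0,1,0,0,0, 0,0,1,0,0,0, 0,0,1,0,0,0, 0,0,1,0,0,0, 0,0,1,0,0,0]' |head -2
python3 -m inch '[0,0,1,0,0,0, 0,0,0.4,0,0,0, 0,0,0,0,0,0]' | head -2
python3 -m inch '[0,0,0,0,0,0, 0,0,0,0,0,0, 0,0,0,0,0,0, 0,0,0,0,0,0, 0,0,0,0,0,0, 0,0,0,0,0,0]' 255
python3 -m inch '[0,0,-1,0,0,0, 0,0,-1,0,0,0, 0,0,-1,0,0,0, 0,0,-1,0,0,0, 0,0,-1,0,0,0, 0,0,-1,0,0,0, 0,0,-1,0,0,0, 0,0,-1,0,0,0, 0,0,-1,0,0,-0.0166, 0,0,-1,0,0,-0.0166]' |head -2
python3 -m inch '[0,0,-1,0,0,0, 0,0,-0.4,0,0,0, 0,0,0,0,0,0]'
python3 - <<'E'
from h import *
c,s=np.cos(.064),np.sin(.064)
for x,y in((.042,.036),(-.042,-.036),(.042,-.036)):
    go2(.58+c*x-s*y,.231+s*x+c*y,.26,.064)
E
```

```text
time_s: 13.3
ee_pos: [0.5487, -0.2936, 0.0611]
time_s: 13.55
ee_pos: [0.548, -0.2931, 0.032]
time_s: 14.05
ee_pos: [0.549, -0.2941, 0.0347]
ee_rot: [0.001, 0.753, 0.658, 0.0]
force: [-0.5, 0.0, 5.9]
grip_width: 0.0437
grasp_force: 61.4
time_s: 14.88
ee_pos: [0.5482, -0.2934, 0.2343]
time_s: 15.13
ee_pos: [0.5488, -0.2939, 0.2632]
ee_rot: [0.002, 0.68, 0.733, 0.0]
force: [0.6, 0.1, -1.8]
grip_width: 0.0435
grasp_force: 61.3
pos [ 0.5488 -0.2939  0.2632] yaw 0.075 | turn 0.0017 then shift [27.89  5.33  0.1 ]
pos [ 0.5488 -0.2939  0.2632] yaw 0.075 | turn 0.0017 then shift [24.29  1.13  0.1 ]
pos [ 0.5488 -0.2939  0.2632] yaw 0.075 | turn 0.0017 then shift [24.29  5.33  0.11]
```

```bash

python3 -m inch '[0,0,0,0,0,0.0017, 1,0.19,0,0,0,0, 1,0.19,0,0,0,0, 1,0.19,0,0,0,0, 1,0.19,0,0,0,0, 1,0.19,0,0,0,0, 1,0.19,0,0,0,0, 1,0.19,0,0,0,0, 1,0.19,0,0,0,0, 1,0.19,0,0,0,0]' |tail -2
python3 -m inch '[1,0.19,0,0,0,0, 1,0.19,0,0,0,0, 1,0.19,0,0,0,0, 1,0.19,0,0,0,0, 1,0.19,0,0,0,0, 1,0.19,0,0,0,0, 1,0.19,0,0,0,0, 1,0.19,0,0,0,0, 1,0.19,0,0,0,0, 1,0.19,0,0,0,0]' |tail -2
python3 -m inch '[1,0.19,0,0,0,0, 1,0.19,0,0,0,0, 1,0.19,0,0,0,0, 1,0.19,0,0,0,0, 1,0.19,0,0,0,0, 1,0.19,0,0,0,0, 1,0.19,0,0,0,0, 1,0.19,0,0,0,0, 0.9,0.19,0,0,0,0, 0,0,0,0,0,0]'
python3 - <<'E'
from h import *
c,s=np.cos(.064),np.sin(.064)
x,y=.042,.036
go2(.58+c*x-s*y,.231+s*x+c*y,.1,.064)
im,d,W=snap("wrist"); Z=W[...,2]; p=pose()[0]
m=(np.hypot(W[...,0]-p[0],W[...,1]-p[1])<.04)&(Z>p[2]-.09)&(Z<p[2]+.06)
print(m.sum(),np.nanmin(Z[m]) if m.any() else 0)
E
```

```text
grip_width: 0.0437
grasp_force: 61.3
grip_width: 0.0437
grasp_force: 61.3
time_s: 17.63
ee_pos: [0.6181, 0.273, 0.2586]
ee_rot: [-0.001, 0.683, 0.73, -0.001]
force: [-0.8, -0.1, -2.1]
grip_width: 0.0436
grasp_force: 61.3
pos [0.6181 0.273  0.2586] yaw 0.067 | turn 0.0004 then shift [-0.17  0.09  7.93]
20514 0.22571539023643333
```

```bash

python3 -m inch '[-0.17,0.09,1,0,0,0, 0,0,1,0,0,0, 0,0,1,0,0,0, 0,0,1,0,0,0, 0,0,1,0,0,0, 0,0,1,0,0,0, 0,0,1,0,0,0, 0,0,0.9,0,0,0, 0,0,0,0,0,0]'
python3 -m inch '[0,0,0,0,0,0, 0,0,0,0,0,0, 0,0,0,0,0,0, 0,0,0,0,0,0]' 90 | tail -2
python3 -m inch '[0,0,-1,0,0,0, 0,0,-1,0,0,0, 0,0,-1,0,0,0, 0,0,-1,0,0,0, 0,0,-1,0,0,0, 0,0,-1,0,0,0, 0,0,-1,0,0,0, 0,0,-1,0,0,0]' | head -2
python3 - <<'E'
from h import *
im,d,W=snap("wrist"); Z=W[...,2]
m=(Z>.085)&(Z<.122)&(abs(W[...,0]-.58)<.09)&(abs(W[...,1]-.23)<.075)
print(m.sum(),np.nanmedian(W[m],axis=0)); 
E
python3 -m inch '[-0.988,-0.155,0,0,0,0, -0.988,-0.155,0,0,0,0, -0.988,-0.155,0,0,0,0, -0.988,-0.155,0,0,0,0, -0.988,-0.155,0,0,0,0, -0.988,-0.155,0,0,0,0, -0.988,-0.155,0,0,0,0, -0.988,-0.155,0,0,0,0, -0.988,-0.155,0,0,0,0, -0.988,-0.155,0,0,0,0]' | head -2
python3 -m inch '[-0.988,-0.155,0,0,0,0, -0.988,-0.155,0,0,0,0, -0.988,-0.155,0,0,0,0, -0.988,-0.155,0,0,0,0, -0.988,-0.155,0,0,0,0, -0.988,-0.155,0,0,0,0, -0.988,-0.155,0,0,0,0, -0.988,-0.155,0,0,0,0, -0.988,-0.155,0,0,0,0, -0.988,-0.155,0,0,0,0]' 0 | head -2
python3 -m inch '[-0.988,-0.155,0,0,0,0, -0.988,-0.155,0,0,0,0, -0.988,-0.155,0,0,0,0, -0.988,-0.155,0,0,0,0, -0.988,-0.155,0,0,0,0, -0.988,-0.155,0,0,0,0, -0.988,-0.155,0,0,0,0, -0.988,-0.155,0,0,0,0, -0.988,-0.155,0,0,0,0, -0.988,-0.155,0,0,0,0]' | head -2
python3 -m inch '[-0.988,-0.155,0,0,0,0, -0.988,-0.155,0,0,0,0, -0.988,-0.155,0,0,0,0, 0,0,0,0,0,0.0175, 0,0,0,0,0,0.0175, 0,0,0,0,0,0.0175, 0,0,0,0,0,0.0175, 0,0,0,0,0,0]'
python3 - <<'E'
from h import *
for c,a in cans(): go2(c[0],c[1],.034,a)
E
```

```text
time_s: 18.43
ee_pos: [0.6186, 0.2652, 0.0984]
ee_rot: [-0.002, 0.684, 0.729, -0.004]
force: [-1.0, -0.1, -2.3]
grip_width: 0.0434
grasp_force: 61.2
grip_width: 0.0552
grasp_force: 0.0
time_s: 19.43
ee_pos: [0.6206, 0.2667, 0.2654]
8267 [0.59057253 0.25587295 0.11077269]
time_s: 20.32
ee_pos: [0.6024, 0.0666, 0.264]
time_s: 21.15
ee_pos: [0.5841, -0.1326, 0.2639]
time_s: 21.98
ee_pos: [0.5659, -0.3318, 0.264]
time_s: 22.65
ee_pos: [0.5606, -0.3906, 0.2638]
ee_rot: [0.0, 0.828, 0.561, 0.0]
force: [0.5, -0.3, 0.4]
grip_width: 0.0855
grasp_force: 0.0
can [354. 126.] c [ 0.6597 -0.3616] size [0.06  0.018] ang 70.5 z 0.0808 sat 17.0
can [137. 137.] c [ 0.4407 -0.2842] size [0.045 0.045] ang 59.0 z 0.0804 sat 8.0
can [276. 185.] c [ 0.5593 -0.3872] size [0.044 0.043] ang 68.9 z 0.0804 sat 7.0
can [193. 339.] c [ 0.3815 -0.5388] size [0.045 0.04 ] ang 80.3 z 0.0799 sat 139.0
pos [ 0.5606 -0.3905  0.2638] yaw -0.373 | turn -0.0054 then shift [ 3.02  4.18 11.49]
pos [ 0.5606 -0.3905  0.2638] yaw -0.373 | turn 0.0268 then shift [ 1.47 -7.89 11.48]
pos [ 0.5606 -0.3905  0.2638] yaw -0.373 | turn -0.0008 then shift [ 0.14 -0.13 11.49]
pos [ 0.5606 -0.3905  0.2638] yaw -0.373 | turn -0.0324 then shift [-8.81 -7.58 11.49]
```

```bash

python3 -m inch '[0.14,-0.13,1,0,0,-0.0008, 0,0,1,0,0,0, 0,0,1,0,0,0, 0,0,1,0,0,0, 0,0,1,0,0,0, 0,0,1,0,0,0, 0,0,1,0,0,0, 0,0,1,0,0,0, 0,0,1,0,0,0, 0,0,1,0,0,0]' |head -2
python3 -m inch '[0,0,1,0,0,0, 0,0,0.5,0,0,0, 0,0,0,0,0,0]' | head -2
python3 -m inch '[0,0,0,0,0,0, 0,0,0,0,0,0, 0,0,0,0,0,0, 0,0,0,0,0,0, 0,0,0,0,0,0, 0,0,0,0,0,0]' 255
python3 -m inch '[0,0,-1,0,0,0, 0,0,-1,0,0,0, 0,0,-1,0,0,0, 0,0,-1,0,0,0, 0,0,-1,0,0,0, 0,0,-1,0,0,0, 0,0,-1,0,0,-0.0173, 0,0,-1,0,0,-0.0173, 0,0,-1,0,0,-0.0173, 0,0,-1,0,0,-0.0173]' |head -2
python3 -m inch '[0,0,-1,0,0,0, 0,0,-0.4,0,0,0, 0,0,0,0,0,0]'
python3 - <<'E'
from h import *
c,s=np.cos(.064),np.sin(.064)
for x,y in((-.042,-.036),(.042,-.036)):
    go2(.58+c*x-s*y,.231+s*x+c*y,.26,.064)
E
```

```text
time_s: 23.53
ee_pos: [0.5593, -0.387, 0.0628]
time_s: 23.78
ee_pos: [0.5585, -0.3863, 0.0312]
time_s: 24.28
ee_pos: [0.5598, -0.3875, 0.0349]
ee_rot: [0.001, 0.825, 0.565, 0.0]
force: [-0.6, 0.7, 5.8]
grip_width: 0.0433
grasp_force: 61.9
time_s: 25.12
ee_pos: [0.559, -0.3867, 0.2342]
time_s: 25.37
ee_pos: [0.5596, -0.3873, 0.2633]
ee_rot: [0.002, 0.684, 0.729, -0.0]
force: [-0.7, -0.1, -2.1]
grip_width: 0.0433
grasp_force: 61.4
pos [ 0.5596 -0.3873  0.2633] yaw 0.064 | turn -0.0 then shift [28.99  0.9   0.09]
pos [ 0.5596 -0.3873  0.2633] yaw 0.064 | turn -0.0 then shift [28.99  5.1   0.1 ]
```

```bash

python3 -m inch '[1,0.03,0,0,0,0, 1,0.03,0,0,0,0, 1,0.03,0,0,0,0, 1,0.03,0,0,0,0, 1,0.03,0,0,0,0, 1,0.03,0,0,0,0, 1,0.03,0,0,0,0, 1,0.03,0,0,0,0, 1,0.03,0,0,0,0, 1,0.03,0,0,0,0]' |tail -2
python3 -m inch '[1,0.03,0,0,0,0, 1,0.03,0,0,0,0, 1,0.03,0,0,0,0, 1,0.03,0,0,0,0, 1,0.03,0,0,0,0, 1,0.03,0,0,0,0, 1,0.03,0,0,0,0, 1,0.03,0,0,0,0, 1,0.03,0,0,0,0, 1,0.03,0,0,0,0]' |tail -2
python3 -m inch '[1,0.03,0,0,0,0, 1,0.03,0,0,0,0, 1,0.03,0,0,0,0, 1,0.03,0,0,0,0, 1,0.03,0,0,0,0, 1,0.03,0,0,0,0, 1,0.03,0,0,0,0, 1,0.03,0,0,0,0, 1,0.03,0,0,0,0, 0,0,0,0,0,0]'
python3 - <<'E'
from h import *
c,s=np.cos(.064),np.sin(.064)
x,y=-.042,-.036
go2(.58+c*x-s*y,.231+s*x+c*y,.1,.064)
im,d,W=snap("wrist","w4.png"); Z=W[...,2]; p=pose()[0]
m=(np.hypot(W[...,0]-p[0],W[...,1]-p[1])<.04)&(Z>p[2]-.09)&(Z<p[2]+.06)
print(m.sum(),np.nanmin(Z[m]) if m.any() else 0)
E
```

```text
grip_width: 0.0436
grasp_force: 61.4
grip_width: 0.0432
grasp_force: 61.4
time_s: 27.87
ee_pos: [0.5383, 0.1957, 0.2596]
ee_rot: [-0.001, 0.683, 0.73, -0.001]
force: [-0.7, -0.7, -2.2]
grip_width: 0.0436
grasp_force: 61.4
pos [0.5383 0.1957 0.2596] yaw 0.067 | turn 0.0005 then shift [-0.18  0.12  7.98]
20617 0.22684769484081793
```

View pics/w4.png

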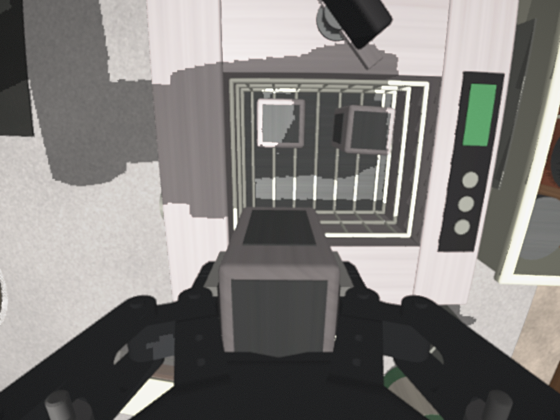

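The picture shows two canisters standing upright in the well at (282,123) and (365,130). The third is held above the near-left slot.

```bash

python3 -m inch '[-0.18,0.12,1,0,0,0, 0,0,1,0,0,0, 0,0,1,0,0,0, 0,0,1,0,0,0, 0,0,1,0,0,0, 0,0,1,0,0,0, 0,0,1,0,0,0, 0,0,1,0,0,0, 0,0,0,0,0,0]'
python3 -m inch '[0,0,0,0,0,0, 0,0,0,0,0,0, 0,0,0,0,0,0, 0,0,0,0,0,0]' 90 | tail -2
python3 -m inch '[0,0,-1,0,0,0, 0,0,-1,0,0,0, 0,0,-1,0,0,0, 0,0,-1,0,0,0, 0,0,-1,0,0,0, 0,0,-1,0,0,0, 0,0,-1,0,0,0, 0,0,-1,0,0,0]' | head -2
python3 -m inch '[-0.983,-0.272,0,0,0,0, -0.983,-0.272,0,0,0,0, -0.983,-0.272,0,0,0,0, -0.983,-0.272,0,0,0,0, -0.983,-0.272,0,0,0,0, -0.983,-0.272,0,0,0,0, -0.983,-0.272,0,0,0,0, -0.983,-0.272,0,0,0,0, -0.983,-0.272,0,0,0,0, -0.983,-0.272,0,0,0,0]' | head -2
python3 -m inch '[-0.983,-0.272,0,0,0,0, -0.983,-0.272,0,0,0,0, -0.983,-0.272,0,0,0,0, -0.983,-0.272,0,0,0,0, -0.983,-0.272,0,0,0,0, -0.983,-0.272,0,0,0,0, -0.983,-0.272,0,0,0,0, -0.983,-0.272,0,0,0,0, -0.983,-0.272,0,0,0,0, -0.983,-0.272,0,0,0,0]' 0 | head -2
python3 -m inch '[-0.983,-0.272,0,0,0,0, -0.983,-0.272,0,0,0,0, -0.983,-0.272,0,0,0,0, -0.983,-0.272,0,0,0,0, 0,0,0,0,0,0.0193, 0,0,0,0,0,0.0193, 0,0,0,0,0,0.0193, 0,0,0,0,0,0.0193, 0,0,0,0,0,0.0193, 0,0,0,0,0,0]'
python3 - <<'E'
from h import *
for c,a in cans(): go2(c[0],c[1],.034,a)
E
```

```text
time_s: 28.67
ee_pos: [0.5396, 0.1882, 0.097]
ee_rot: [-0.003, 0.684, 0.729, -0.003]
force: [-1.0, -1.1, -2.9]
grip_width: 0.0432
grasp_force: 61.4
grip_width: 0.0554
grasp_force: 0.0
time_s: 29.67
ee_pos: [0.5418, 0.1895, 0.2633]
time_s: 30.5
ee_pos: [0.5, -0.0111, 0.2622]
time_s: 31.33
ee_pos: [0.4583, -0.2109, 0.2623]
time_s: 32.17
ee_pos: [0.442, -0.2898, 0.2621]
ee_rot: [0.001, 0.872, 0.49, 0.0]
force: [-0.0, -0.7, 0.2]
grip_width: 0.0853
grasp_force: 0.0
can [486. 137.] c [ 0.66   -0.3609] size [0.06 0.02] ang 68.8 z 0.0811 sat 18.0
can [274. 183.] c [ 0.4402 -0.2836] size [0.044 0.044] ang 59.6 z 0.0804 sat 5.5
can [341. 354.] c [ 0.3991 -0.5281] size [0.015 0.033] ang 23.2 z 0.0768 sat 136.0
can [467. 414.] c [ 0.4969 -0.725 ] size [0.006 0.051] ang 85.9 z 0.0749 sat 8.0
pos [ 0.442  -0.2898  0.262 ] yaw -0.54 | turn -0.027 then shift [ 0.63 11.43 11.42]
pos [ 0.442  -0.2898  0.262 ] yaw -0.54 | turn -0.0014 then shift [ 0.22 -0.25 11.4 ]
pos [ 0.442  -0.2898  0.262 ] yaw -0.54 | turn 0.0996 then shift [-6.67 10.09 11.42]
pos [ 0.442  -0.2898  0.262 ] yaw -0.54 | turn -0.0744 then shift [-21.5    4.28  11.41]
```

```bash

python3 -m inch '[0.22,-0.25,1,0,0,-0.0014, 0,0,1,0,0,0, 0,0,1,0,0,0, 0,0,1,0,0,0, 0,0,1,0,0,0, 0,0,1,0,0,0, 0,0,1,0,0,0, 0,0,1,0,0,0, 0,0,1,0,0,0, 0,0,1,0,0,0]' |head -2
python3 -m inch '[0,0,1,0,0,0, 0,0,0.4,0,0,0, 0,0,0,0,0,0]' | head -2
python3 -m inch '[0,0,0,0,0,0, 0,0,0,0,0,0, 0,0,0,0,0,0, 0,0,0,0,0,0, 0,0,0,0,0,0, 0,0,0,0,0,0]' 255
python3 -m inch '[0,0,-1,0,0,0, 0,0,-1,0,0,0, 0,0,-1,0,0,0, 0,0,-1,0,0,0, 0,0,-1,0,0,0, 0,0,-1,0,0,-0.019, 0,0,-1,0,0,-0.019, 0,0,-1,0,0,-0.019, 0,0,-1,0,0,-0.019, 0,0,-1,0,0,-0.019]' |head -2
python3 -m inch '[0,0,-1,0,0,0, 0,0,-0.4,0,0,0, 0,0,0,0,0,0]'
python3 - <<'E'
from h import *
c,s=np.cos(.064),np.sin(.064)
for x,y in((.042,-.036),):
    go2(.58+c*x-s*y,.231+s*x+c*y,.26,.064)
E
```

```text
time_s: 33.05
ee_pos: [0.4402, -0.2836, 0.0609]
time_s: 33.3
ee_pos: [0.4396, -0.283, 0.0322]
time_s: 33.8
ee_pos: [0.4405, -0.284, 0.0346]
ee_rot: [0.001, 0.868, 0.496, 0.0]
force: [-0.9, -0.4, 7.1]
grip_width: 0.0435
grasp_force: 61.5
time_s: 34.63
ee_pos: [0.4397, -0.2831, 0.2346]
time_s: 34.88
ee_pos: [0.4403, -0.2837, 0.2631]
ee_rot: [0.002, 0.684, 0.729, -0.0]
force: [0.5, -0.5, -0.5]
grip_width: 0.0432
grasp_force: 61.2
pos [ 0.4403 -0.2837  0.2631] yaw 0.063 | turn -0.0001 then shift [23.44 10.72  0.11]
```

```bash

python3 -m inch '[0.977,0.447,0,0,0,0, 0.977,0.447,0,0,0,0, 0.977,0.447,0,0,0,0, 0.977,0.447,0,0,0,0, 0.977,0.447,0,0,0,0, 0.977,0.447,0,0,0,0, 0.977,0.447,0,0,0,0, 0.977,0.447,0,0,0,0, 0.977,0.447,0,0,0,0, 0.977,0.447,0,0,0,0]' |tail -2
python3 -m inch '[0.977,0.447,0,0,0,0, 0.977,0.447,0,0,0,0, 0.977,0.447,0,0,0,0, 0.977,0.447,0,0,0,0, 0.977,0.447,0,0,0,0, 0.977,0.447,0,0,0,0, 0.977,0.447,0,0,0,0, 0.977,0.447,0,0,0,0, 0.977,0.447,0,0,0,0, 0.977,0.447,0,0,0,0]' |tail -2
python3 -m inch '[0.977,0.447,0,0,0,0, 0.977,0.447,0,0,0,0, 0.977,0.447,0,0,0,0, 0.877,0.447,0,0,0,0, 0,0,0,0,0,0, 0,0,0,0,0,0]'
python3 - <<'E'
from h import *
c,s=np.cos(.064),np.sin(.064)
x,y=.042,-.036
go2(.58+c*x-s*y,.231+s*x+c*y,.1,.064)
im,d,W=snap("wrist"); Z=W[...,2]; p=pose()[0]
m=(np.hypot(W[...,0]-p[0],W[...,1]-p[1])<.04)&(Z>p[2]-.09)&(Z<p[2]+.06)
print(m.sum(),np.nanmin(Z[m]) if m.any() else 0)
E
```

```text
grip_width: 0.0435
grasp_force: 61.2
grip_width: 0.0436
grasp_force: 61.2
time_s: 37.05
ee_pos: [0.624, 0.1968, 0.2593]
ee_rot: [-0.001, 0.684, 0.73, -0.001]
force: [0.8, -0.7, -1.3]
grip_width: 0.043
grasp_force: 61.3
pos [0.624  0.1968 0.2593] yaw 0.065 | turn 0.0001 then shift [0.05 0.04 7.96]
20675 0.22655498395053494
```

```bash

python3 -m inch '[0,0,1,0,0,0, 0,0,1,0,0,0, 0,0,1,0,0,0, 0,0,1,0,0,0, 0,0,1,0,0,0, 0,0,1,0,0,0, 0,0,1,0,0,0, 0,0,1,0,0,0, 0,0,0,0,0,0]'|tail -4
python3 -m inch '[0,0,0,0,0,0, 0,0,0,0,0,0, 0,0,0,0,0,0, 0,0,0,0,0,0]' 90 | tail -2
python3 -m inch '[0,0,-1,0,0,0, 0,0,-1,0,0,0, 0,0,-1,0,0,0, 0,0,-1,0,0,0, 0,0,-1,0,0,0, 0,0,-1,0,0,0, 0,0,-1,0,0,0, 0,0,-1,0,0,0]' | head -2
python3 -m inch '[-0.9,-1,-1,0,0,0, -0.9,-1,-1,0,0,0, -0.9,0,-1,0,0,0, -0.9,0,0,0,0,0, -0.9,0,0,0,0,0, -0.9,0,0,0,0,0, 0,0,0,0,0,0, 0,0,0,0,0,0]' 0 | head -2
cat >> h.py <<'E'
def wings(save=None):
    im,d,W=snap("wrist",save); Z=W[...,2]
    m=((Z>.188)&(Z<.215)&(abs(W[...,0]-.58)<.06)&(abs(abs(W[...,1]-.231)-.115)<.045)).astype(np.uint8)
    n,lab,st,ce=cv2.connectedComponentsWithStats(m)
    for i in range(1,n):
        if st[i,4]<300: continue
        q=W[lab==i]; r=cv2.minAreaRect(q[:,:2].astype(np.float32)); a=r[2]+(90 if r[1][1]>r[1][0] else 0)
        print("wing",ce[i].round(),"c",np.round(r[0],4),"size",np.round(r[1],3),"long dir",round(a,1),"joint",round((np.deg2rad(3.6-a))%np.pi,2),"z",np.nanmedian(q[:,2]).round(4))
        go2(r[0][0],r[0][1],.165,np.deg2rad(a))
    return im,W
E
python3 - <<'E'
from h import *
im,W=wings("w5.png"); Z=W[...,2]
m=(Z>.1)&(Z<.122)&(abs(W[...,0]-.58)<.09)&(abs(W[...,1]-.23)<.075)
n,lab,st,ce=cv2.connectedComponentsWithStats(m.astype(np.uint8))
for i in range(1,n):
    if st[i,4]>100: print(np.nanmedian(W[lab==i],axis=0))
E
```

```text
ee_rot: [-0.002, 0.685, 0.729, -0.003]
force: [-0.8, -0.2, -1.2]
grip_width: 0.0436
grasp_force: 61.2
grip_width: 0.055
grasp_force: 0.0
time_s: 38.85
ee_pos: [0.6242, 0.1962, 0.2634]
time_s: 39.52
ee_pos: [0.5913, 0.0855, 0.322]
wing [275. 166.] c [0.5867 0.1171] size [0.014 0.06 ] long dir 156.9 joint 0.47 z 0.2021
pos [0.5912 0.0862 0.3219] yaw 0.063 | turn 0.0741 then shift [ 1.33 -0.82  7.84]
[0.58078871 0.19433003 0.11659286]
[0.53596337 0.25749358 0.11041583]
[0.61772504 0.26006494 0.11045744]
[0.54178193 0.18948753 0.11045431]
[0.62116851 0.19442333 0.11042292]
```

View pics/w5.png

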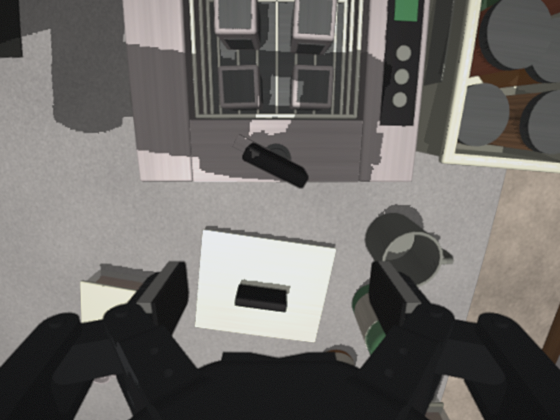

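The four can tops are at z≈0.110, all standing in the well. The right wing at (275,166) has its tongue pointing to (240,143), partly over the hatch area, at joint ≈0.47. I'll open it.

```bash

python3 -m inch '[0,0,0,0,0,-0.0195, 0,0,0,0,0,-0.0195, 0,0,0,0,0,-0.0195, 0,0,0,0,0,-0.0195, 0,0,0,0,0,-0.0195, 0,0,0,0,0,-0.0195, 0,0,0,0,0,-0.0195, 0,0,0,0,0,-0.0195, 0,0,0,0,0,-0.0195, 0,0,0,0,0,0]' 0
python3 - <<'E'
from h import *
go2(.587,.117,.165,np.deg2rad(66.9))
E
```

```text
time_s: 40.4
ee_pos: [0.5912, 0.087, 0.3216]
ee_rot: [0.0, 0.198, 0.98, 0.0]
force: [-0.5, 0.5, 0.0]
grip_width: 0.0851
grasp_force: 0.0
pos [0.5912 0.087  0.3216] yaw 1.172 | turn 0.0007 then shift [0.78 1.29 7.83]
```

```bash

python3 -m inch '[0.39,0.65,0,0,0,0, 0.39,0.64,0,0,0,0, 0,0,1,0,0,0, 0,0,1,0,0,0, 0,0,1,0,0,0, 0,0,1,0,0,0, 0,0,1,0,0,0, 0,0,1,0,0,0, 0,0,1,0,0,0, 0,0,0.8,0,0,0]' 
python3 -m inch '[0,0,0,0,0,0, 0,0,0,0,0,0, 0,0,0,0,0,0, 0,0,0,0,0,0, 0,0,0,0,0,0, 0,0,0,0,0,0, 0,0,0,0,0,0]' 255
python3 -m inch '[0,0,0,0,0,-0.013, 0,0,0,0,0,-0.013, 0,0,0,0,0,-0.013, 0,0,0,0,0,-0.013, 0,0,0,0,0,-0.013, 0,0,0,0,0,-0.013, 0,0,0,0,0,0, 0,0,0,0,0,0]'
python3 -c "
from cell import bot; s=bot.observe(); print(s['torque'],s['joints'])"
```

```text
time_s: 41.23
ee_pos: [0.5867, 0.1166, 0.164]
ee_rot: [-0.0, 0.202, 0.979, -0.0]
force: [0.7, -0.0, -1.0]
grip_width: 0.0854
grasp_force: 0.0
time_s: 41.82
ee_pos: [0.5877, 0.1165, 0.1663]
ee_rot: [0.001, 0.201, 0.98, 0.001]
force: [2.9, 4.8, 3.2]
grip_width: 0.0135
grasp_force: 60.2
time_s: 42.48
ee_pos: [0.5878, 0.117, 0.1642]
ee_rot: [0.001, -0.043, 0.999, 0.001]
force: [6.6, 7.4, -10.6]
grip_width: 0.0136
grasp_force: 58.5
[ 1.36562477 -1.47642358 -0.53584845] [-0.00206055  0.51864223  1.26542645  0.00296612  1.35658502 -1.65870567]
```

```bash

python3 -m inch '[0,0,0,0,0,0, 0,0,0,0,0,0, 0,0,0,0,0,0, 0,0,-1,0,0,0, 0,0,-1,0,0,0, 0,0,-1,0,0,0, 0,0,-1,0,0,0, 0,0,-1,0,0,0, 0,0,-1,0,0,0]' 0 | head -2
python3 -m inch '[0,0,-1,0,0,0, 0,0,-1,0,0,0.0181, 0,0,0,0,0,0.0181, 0,0,0,0,0,0.0181, 0,0,0,0,0,0.0181, 0,0,0,0,0,0.0181, 0,0,0,0,0,0.0181, 0,0,0,0,0,0.0181, 0,0,0,0,0,0.0181, 0,0,0,0,0,0]'
python3 - <<'E'
from h import *
wings(); go2(.573,.346,.165,np.deg2rad(42.8)); go2(.573,.346,.165)
E
```

```text
time_s: 43.23
ee_pos: [0.5869, 0.1155, 0.2868]
time_s: 44.07
ee_pos: [0.587, 0.1155, 0.3257]
ee_rot: [0.0, 0.402, 0.915, -0.0]
force: [-0.3, -0.1, -0.1]
grip_width: 0.0856
grasp_force: 0.0
wing [458.  12.] c [0.5862 0.331 ] size [0.015 0.02 ] long dir 129.7 joint 0.94 z 0.2018
pos [0.587  0.1155 0.3256] yaw 0.748 | turn 0.0087 then shift [8.32 6.86 8.03]
wing [279. 199.] c [0.5864 0.1172] size [0.06  0.014] long dir 3.5 joint 0.0 z 0.1997
pos [0.587  0.1155 0.3256] yaw 0.748 | turn 0.1095 then shift [ 0.09 -0.02  8.03]
pos [0.587  0.1155 0.3256] yaw 0.748 | turn 0.0002 then shift [8.94 7.32 8.03]
pos [0.587  0.1155 0.3256] yaw 0.748 | turn 0.0 then shift [8.92 7.33 8.03]
```

```bash

python3 -m inch '[0.99,0.814,0,0,0,0, 0.99,0.814,0,0,0,0, 0.99,0.814,0,0,0,0, 0.99,0.814,0,0,0,0, 0.99,0.814,0,0,0,0, 0.99,0.814,0,0,0,0, 0.99,0.814,0,0,0,0, 0.99,0.814,0,0,0,0, 0.99,0.814,0,0,0,0, 0,0,0,0,0,0]' | head -2
python3 - <<'E'
from h import *
wings()
E
```

```text
time_s: 44.95
ee_pos: [0.5726, 0.3499, 0.3247]
wing [277. 204.] c [0.5725 0.3467] size [0.014 0.06 ] long dir 133.4 joint 0.88 z 0.2028
pos [0.573  0.3479 0.3248] yaw 0.753 | turn -0.0008 then shift [-0.03 -0.06  7.99]
```

```bash

python3 -m inch '[0,0,1,0,0,0, 0,0,1,0,0,0, 0,0,1,0,0,0, 0,0,1,0,0,0, 0,0,1,0,0,0, 0,0,1,0,0,0, 0,0,1,0,0,0, 0,0,1,0,0,0, 0,0,0,0,0,0]' | head -2
python3 -m inch '[0,0,0,0,0,0, 0,0,0,0,0,0, 0,0,0,0,0,0, 0,0,0,0,0,0, 0,0,0,0,0,0, 0,0,0,0,0,0, 0,0,0,0,0,0]' 255
python3 -m inch '[0,0,0,0,0,-0.0143, 0,0,0,0,0,-0.0143, 0,0,0,0,0,-0.0143, 0,0,0,0,0,-0.0143, 0,0,0,0,0,-0.0143, 0,0,0,0,0,-0.0143, 0,0,0,0,0,-0.0143, 0,0,0,0,0,-0.0143, 0,0,0,0,0,-0.0143, 0,0,0,0,0,-0.0143]'
python3 -m inch '[0,0,0,0,0,0, 0,0,0,0,0,0, 0,0,0,0,0,0, 0,0,0,0,0,0, 0,0,-1,0,0,0, 0,0,-1,0,0,0, 0,0,-1,0,0,0, 0,0,-1,0,0,0, 0,0,-1,0,0,0, 0,0,-1,0,0,0]' 0 | head -2
python3 -m inch '[0,0,-1,0,0,0, 0,0,-1,0,0,0, 0,0,0,0,0,0, 0,0,0,0,0,0]' | head -2
python3 - <<'E'
from h import *
wings(); go(.5781,-.1126,.3)
E
```

```text
time_s: 45.75
ee_pos: [0.5724, 0.3444, 0.1614]
time_s: 46.33
ee_pos: [0.5738, 0.3462, 0.166]
ee_rot: [0.0, 0.4, 0.916, 0.0]
force: [-0.8, 0.0, 2.6]
grip_width: 0.0135
grasp_force: 59.2
time_s: 47.17
ee_pos: [0.5741, 0.347, 0.1637]
ee_rot: [0.0, -0.04, 0.999, 0.001]
force: [6.7, 5.6, -11.4]
grip_width: 0.0134
grasp_force: 58.6
time_s: 48.0
ee_pos: [0.5734, 0.3459, 0.2867]
time_s: 48.33
ee_pos: [0.5737, 0.3461, 0.3261]
wing [ 39. 196.] c [0.5857 0.1179] size [0.059 0.016] long dir 3.2 joint 0.01 z 0.1989
pos [0.5735 0.346  0.3248] yaw 1.645 | turn 0.0029 then shift [  0.02 -11.42   7.99]
wing [280. 199.] c [0.5727 0.3469] size [0.06  0.014] long dir 3.3 joint 0.0 z 0.1999
pos [0.5735 0.346  0.3248] yaw 1.645 | turn 0.0025 then shift [0.03 0.05 7.99]
pos [0.5735 0.346  0.3248] yaw 1.645 tilt [-0. -0. -1.] shift units [  1.46 -22.88   1.24] turn z 0
```

```bash

python3 -m inch '[0.063,-0.995,0,0,0,0, 0.063,-0.995,0,0,0,0, 0.063,-0.995,0,0,0,0, 0.063,-0.995,0,0,0,0, 0.063,-0.995,0,0,0,0, 0.063,-0.995,0,0,0,0, 0.063,-0.995,0,0,0,0, 0.063,-0.995,0,0,0,0, 0.063,-0.995,0,0,0,0, 0.063,-0.995,0,0,0,0]' | head -2
python3 -m inch '[0.063,-0.995,0,0,0,0, 0.063,-0.995,0,0,0,0, 0.063,-0.995,0,0,0,0, 0.063,-0.995,0,0,0,0, 0.063,-0.995,0,0,0,0, 0.063,-0.995,0,0,0,0, 0.063,-0.995,0,0,0,0, 0.063,-0.995,0,0,0,0, 0.063,-0.995,0,0,0,0, 0.063,-0.995,0,0,0,0]' | head -2
python3 -m inch '[0.063,-0.995,0,0,0,0.0147, 0.063,-0.995,0,0,0,0.0147, 0,-0.9,0,0,0,0, 0,0,1,0,0,0, 0,0,1,0,0,0, 0,0,0,0,0,0]' | head -2
python3 - <<'E'
from h import *
im,d,W=snap("wrist","w6.png"); Z=W[...,2]
near=(abs(W[...,0]-.578)<.13)&(abs(W[...,1]+.11)<.12)
for m,l in((near&(Z>.01)&(Z<.025),"plate"),(near&(Z>.05)&(Z<.075),"bar")):
    n,lab,st,ce=cv2.connectedComponentsWithStats(m.astype(np.uint8)); i=1+np.argmax(st[1:,4])
    q=W[lab==i]; r=cv2.minAreaRect(q[:,:2].astype(np.float32)); print(l,ce[i].round(),np.round(r[0],4),np.round(r[1],3),r[2],np.nanmedian(q[:,2]))
    go2(r[0][0],r[0][1],.03,np.deg2rad(r[2]))
E
```

```text
time_s: 49.22
ee_pos: [0.5753, 0.1457, 0.3238]
time_s: 50.05
ee_pos: [0.5776, -0.0535, 0.3238]
time_s: 50.55
ee_pos: [0.5731, -0.1102, 0.2803]
plate [278. 174.] [ 0.577  -0.1112] [0.181 0.211] 84.92233276367188 0.016129136766250274
pos [ 0.5737 -0.1102  0.2827] yaw 1.46 | turn -0.0035 then shift [-0.24 -0.06 12.64]
bar [278. 185.] [ 0.576  -0.1113] [0.016 0.079] 83.85684967041016 0.06088542119700588
pos [ 0.5737 -0.1102  0.2827] yaw 1.46 | turn -0.0006 then shift [-0.2  -0.06 12.64]
```

View pics/w6.png

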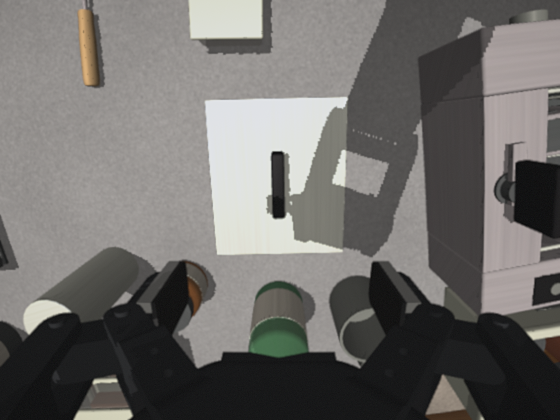

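The hatch plate is at (278,174) and its bar at (278,185). The heights fit: plate top 16 mm, bar top 61 mm. I'll grip the bar and lift.

```bash

python3 -m inch '[-0.21,-0.06,0.7,0,0,-0.0015, 0,0,1,0,0,0, 0,0,1,0,0,0, 0,0,1,0,0,0, 0,0,1,0,0,0, 0,0,1,0,0,0, 0,0,1,0,0,0, 0,0,1,0,0,0, 0,0,1,0,0,0, 0,0,1,0,0,0]' | head -2
python3 -m inch '[0,0,1,0,0,0, 0,0,1,0,0,0, 0,0,1,0,0,0, 0,0,0,0,0,0]' | head -2
python3 -m inch '[0,0,0,0,0,0, 0,0,0,0,0,0, 0,0,0,0,0,0, 0,0,0,0,0,0, 0,0,0,0,0,0, 0,0,0,0,0,0, 0,0,0,0,0,0, 0,0,0,0,0,0]' 255
python3 -m inch '[0,0,-0.5,0,0,0, 0,0,-1,0,0,0, 0,0,-1,0,0,0, 0,0,-1,0,0,0, 0,0,-1,0,0,0, 0,0,-1,0,0,0, 0,0,-1,0,0,0, 0,0,-1,0,0,0, 0,0,-1,0,0,0, 0,0,-1,0,0,0]' | head -2
python3 -m inch '[0,0,-1,0,0,0, 0,0,-1,0,0,-0.0135, 0,0,-0.5,0,0,-0.0135, 0,0,0,0,0,0, 0,0,0,0,0,0]'
cat >> h.py <<'E'
def hatch():
    """plane and outline of the held hatch plate, relative to the tool"""
    im,d,W=snap("wrist"); p,M,s=pose(); Z=W[...,2]
    T=(W-p)@M; m=((T[...,2]>-.005)&(T[...,2]<.04)&(abs(T[...,0])<.13)&(abs(T[...,1])<.13)).astype(np.uint8)
    n,lab,st,ce=cv2.connectedComponentsWithStats(m); i=1+np.argmax(st[1:,4]); q=W[lab==i]
    A=np.c_[q[:,:2]-p[:2],np.ones(len(q))]; f=np.linalg.lstsq(A,q[:,2],rcond=None)[0]
    r=cv2.minAreaRect(q[:,:2].astype(np.float32)); a=r[2]+(90 if r[1][1]>r[1][0] else 0); a=(a+90)%180-90
    print("plate c",np.round(r[0],4),"size",np.round(r[1],3),"long dir",round(a,2),"slopes",f[:2].round(4),"top z under tool",f[2].round(4),"n",st[i,4])
    return np.array(r[0]),a
E
python3 - <<'E'
from h import *
c,a=hatch(); go2(.58,.231,.3,np.deg2rad(93.6))
E
```

```text
time_s: 51.43
ee_pos: [0.5792, -0.1119, 0.0913]
time_s: 51.77
ee_pos: [0.5776, -0.1114, 0.0286]
time_s: 52.43
ee_pos: [0.5791, -0.1121, 0.0322]
ee_rot: [0.001, 0.05, 0.999, -0.0]
force: [-1.2, 1.6, 6.2]
grip_width: 0.0151
grasp_force: 60.0
time_s: 53.27
ee_pos: [0.5781, -0.1118, 0.2223]
time_s: 53.68
ee_pos: [0.5784, -0.1119, 0.2711]
ee_rot: [-0.0, -0.033, 0.999, 0.0]
force: [-0.1, 0.2, -4.5]
grip_width: 0.0149
grasp_force: 59.0
plate c [ 0.5459 -0.1145] size [0.151 0.181] long dir -85.97 slopes [-0.0013  0.0008] top z under tool 0.255 n 79400
pos [ 0.5782 -0.1118  0.2703] yaw 1.637 | turn 0.0005 then shift [-1.16 17.1  -1.47]
```

```bash

python3 -m inch '[-0.071,0.951,0,0,0,0, -0.071,0.951,0,0,0,0, -0.071,0.951,0,0,0,0, -0.071,0.951,0,0,0,0, -0.071,0.951,0,0,0,0, -0.071,0.951,0,0,0,0, -0.071,0.951,0,0,0,0, -0.071,0.951,0,0,0,0, -0.071,0.951,0,0,0,0, -0.071,0.951,0,0,0,0]' | tail -2
python3 -m inch '[-0.071,0.951,0,0,0,0, -0.071,0.951,0,0,0,0, -0.071,0.951,0,0,0,0, -0.071,0.951,0,0,0,0, -0.071,0.951,0,0,0,0, -0.071,0.951,0,0,0,0, -0.071,0.951,0,0,0,0, -0.071,0.951,0,0,0,0, 0,0,0,0,0,0, 0,0,0,0,0,0]'
python3 - <<'E'
from h import *
c,a=hatch(); go2(.5825,.2315,.3,np.deg2rad(93.6))
E
```

```text
grip_width: 0.0152
grasp_force: 59.1
time_s: 55.4
ee_pos: [0.5802, 0.2318, 0.2697]
ee_rot: [-0.001, -0.034, 0.999, -0.0]
force: [0.3, 0.1, -4.1]
grip_width: 0.0148
grasp_force: 59.4
plate c [0.5477 0.2288] size [0.151 0.181] long dir -85.89 slopes [-0.0032 -0.0004] top z under tool 0.2536 n 79367
pos [0.5804 0.2311 0.2701] yaw 1.639 | turn 0.0008 then shift [-0.1   0.01 -1.5 ]
```

```bash

python3 -m inch '[-0.1,0.01,0.9,0,0,0.0008, 0,0,0.9,0,0,0, 0,0,0.9,0,0,0, 0,0,0.9,0,0,0, 0,0,0.9,0,0,0, 0,0,0,0,0,0, 0,0,0,0,0,0]'
python3 - <<'E'
from h import *
c,a=hatch(); go2(.5825,.2315,.3,np.deg2rad(93.6))
im,d,W=snap("wrist","w7.png")
E
```

```text
time_s: 56.03
ee_pos: [0.5825, 0.2307, 0.1808]
ee_rot: [-0.001, -0.031, 1.0, -0.0]
force: [0.2, 0.1, -3.4]
grip_width: 0.0149
grasp_force: 59.3
plate c [0.5506 0.2131] size [0.151 0.211] long dir -86.51 slopes [ 0.0025 -0.0004] top z under tool 0.165 n 85280
pos [0.5831 0.231  0.182 ] yaw 1.633 | turn -0.0001 then shift [ 0.02  0.03 -5.9 ]
```

View pics/w7.png

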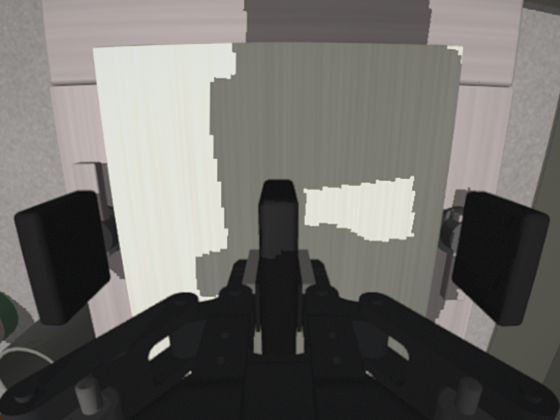

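The hatch is held level and centred between the two open wings, which are at (70,260) and (500,260). Next I'll lower it slowly.

```bash

python3 -m inch '[0,0,0.2,0,0,0, 0,0,0.2,0,0,0, 0,0,0.2,0,0,0, 0,0,0.1,0,0,0, 0,0,0,0,0,0]'
python3 -m inch '[0,0,0.1,0,0,0, 0,0,0.1,0,0,0, 0,0,0.1,0,0,0, 0,0,0.1,0,0,0, 0,0,0.1,0,0,0, 0,0,0,0,0,0]'
python3 - <<'E'
from h import *
hatch()
E
```

```text
time_s: 56.55
ee_pos: [0.5825, 0.2316, 0.1667]
ee_rot: [-0.001, -0.032, 0.999, -0.0]
force: [-0.8, 0.9, -4.0]
grip_width: 0.0148
grasp_force: 59.4
time_s: 57.05
ee_pos: [0.5827, 0.2316, 0.1573]
ee_rot: [0.0, -0.032, 0.999, 0.0]
force: [0.3, -0.0, -3.8]
grip_width: 0.015
grasp_force: 59.5
plate c [0.5525 0.2297] size [0.2  0.26] long dir -86.35 slopes [0.0335 0.0012] top z under tool 0.1415 n 136595
```

```bash

python3 -m inch '[0,0,0.05,0,0,0, 0,0,0,0,0,0, 0,0,0,0,0,0]' | tail -4
python3 -m inch '[0,0,0,0,0,0, 0,0,0,0,0,0, 0,0,0,0,0,0, 0,0,0,0,0,0, 0,0,-0.6,0,0,0, 0,0,-1,0,0,0, 0,0,-1,0,0,0, 0,0,-1,0,0,0, 0,0,-1,0,0,0]' 80 | head -2
python3 -m inch '[0,0,-1,0,0,0, 0,0,-1,0,0,0, 0,0,-1,0,0,0, 0,0,0,0,0,0, 0,0,0,0,0,0]' | head -2
python3 - <<'E'
from h import *
im,W=wings("w8.png"); Z=W[...,2]
near=(abs(W[...,0]-.58)<.11)&(abs(W[...,1]-.231)<.09)
for m,l in((near&(Z>.138)&(Z<.15),"plate"),(near&(Z>.175)&(Z<.2),"bar")):
    n,lab,st,ce=cv2.connectedComponentsWithStats(m.astype(np.uint8)); i=1+np.argmax(st[1:,4])
    q=W[lab==i]; r=cv2.minAreaRect(q[:,:2].astype(np.float32)); print(l,ce[i].round(),np.round(r[0],4),np.round(r[1],3),r[2],np.nanmedian(q[:,2]))
    A=np.c_[q[:,:2]-[.58,.231],np.ones(len(q))]; print(np.linalg.lstsq(A,q[:,2],rcond=None)[0].round(4))
E
```

```text
ee_rot: [0.0, -0.032, 0.999, 0.0]
force: [-4.4, 0.0, 5.2]
grip_width: 0.0151
grasp_force: 60.7
time_s: 58.1
ee_pos: [0.5827, 0.2316, 0.2492]
time_s: 58.52
ee_pos: [0.5829, 0.2317, 0.3087]
wing [147. 200.] c [0.5856 0.1178] size [0.06  0.014] long dir 4.0 joint 3.13 z 0.1994
pos [0.5826 0.2316 0.3075] yaw 1.635 | turn -0.0011 then shift [ 0.24 -5.68  7.13]
wing [411. 201.] c [0.572  0.3461] size [0.06  0.014] long dir 3.3 joint 0.01 z 0.1995
pos [0.5826 0.2316 0.3075] yaw 1.635 | turn 0.0011 then shift [0.2  5.75 7.13]
plate [279. 174.] [0.5807 0.2309] [0.212 0.18 ] 3.488358497619629 0.1411193663141258
[0.0005 0.0006 0.1411]
bar [278. 197.] [0.5797 0.2311] [0.079 0.016] 3.9434947967529297 0.18586734315853443
[ 0.0077 -0.0085  0.1857]
```

The hatch is seated: centre is within 1 mm, the plate top is at 0.141 and it lies flat. Now I'll lock the left clamp.

```bash

python3 -m inch '[0.03,0.96,0,0,0,0, 0.03,0.96,0,0,0,0, 0.03,0.96,0,0,0,0, 0.03,0.96,0,0,0,0, 0.03,0.96,0,0,0,0, 0.03,0.95,0,0,0,0, 0,0,0,0,0,0]' | head -2
python3 -m inch '[0,0,0.9,0,0,0, 0,0,0.9,0,0,0, 0,0,0.9,0,0,0, 0,0,0.9,0,0,0, 0,0,0.9,0,0,0, 0,0,0.9,0,0,0, 0,0,0.9,0,0,0, 0,0,0.8,0,0,0, 0,0,0,0,0,0]' | head -2
python3 -m inch '[0,0,0,0,0,0, 0,0,0,0,0,0, 0,0,0,0,0,0, 0,0,0,0,0,0, 0,0,0,0,0,0, 0,0,0,0,0,0]' 255
python3 -m inch '[0,0,0,0,0,0.017, 0,0,0,0,0,0.017, 0,0,0,0,0,0.017, 0,0,0,0,0,0.017, 0,0,0,0,0,0.017, 0,0,0,0,0,0.017, 0,0,0,0,0,0.017, 0,0,0,0,0,0.017, 0,0,0,0,0,0.017, 0,0,0,0,0,0.017]'
python3 -m inch '[0,0,0,0,0,0.017, 0,0,0,0,0,0.017, 0,0,0,0,0,0.017, 0,0,0,0,0,0.017, 0,0,0,0,0,0.015, 0,0,0,0,0,0, 0,0,0,0,0,0]'
python3 -m inch '[0,0,0,0,0,0, 0,0,0,0,0,0, 0,0,0,0,0,0, 0,0,0,0,0,0, 0,0,-1,0,0,0, 0,0,-1,0,0,0, 0,0,-1,0,0,0, 0,0,-1,0,0,0, 0,0,-1,0,0,0, 0,0,-1,0,0,0]' 80 | head -2
python3 -m inch '[0,0,-1,0,0,0, 0,0,-0.2,0,0,0, 0,0,0,0,0,0, 0,0,0,0,0,0]' | head -2
python3 - <<'E'
from h import *
wings(); go(.5862,.1172,.3,np.deg2rad(93.6))
E
```

```text
time_s: 59.15
ee_pos: [0.5707, 0.3489, 0.306]
time_s: 59.9
ee_pos: [0.5702, 0.3447, 0.1616]
time_s: 60.4
ee_pos: [0.5721, 0.3468, 0.1676]
ee_rot: [0.001, -0.032, 0.999, 0.001]
force: [-0.4, 4.1, 6.1]
grip_width: 0.0133
grasp_force: 59.6
time_s: 61.23
ee_pos: [0.5722, 0.3476, 0.17]
ee_rot: [0.001, 0.483, 0.876, 0.003]
force: [-3.6, 5.1, 15.4]
grip_width: 0.0134
grasp_force: 61.3
time_s: 61.82
ee_pos: [0.5725, 0.3475, 0.1676]
ee_rot: [0.0, 0.691, 0.723, 0.002]
force: [2.2, 7.9, 4.0]
grip_width: 0.013
grasp_force: 59.6
time_s: 62.65
ee_pos: [0.5716, 0.3458, 0.2872]
time_s: 62.98
ee_pos: [0.5716, 0.346, 0.309]
wing [280. 203.] c [0.5726 0.3471] size [0.014 0.059] long dir 92.8 joint 1.58 z 0.1998
pos [0.5716 0.3459 0.3085] yaw 0.045 | turn -0.0008 then shift [0.06 0.07 7.17]
pos [0.5716 0.3459 0.3085] yaw 0.045 tilt [-0.003 -0.001 -1.   ] shift units [-11.46   0.22   0.44] turn z 0.2471
```

```bash

python3 -m inch '[-0.96,0.02,0,0,0,-0, -0.96,0.02,0,0,0,0, -0.96,0.02,0,0,0,0, -0.96,0.02,0,0,0,0, -0.96,0.02,0,0,0,0, -0.96,0.02,0,0,0,0, -0.96,0.02,0,0,0,0, -0.96,0.02,0,0,0,0, -0.96,0.02,0,0,0,0, -0.96,0.02,0,0,0,0]' | head -2
python3 -m inch '[-0.96,0.02,0,0,0,-0.0194, -0.96,0.02,0,0,0,-0.0194, 0,0,0,0,0,-0.0194, 0,0,0,0,0,-0.0194, 0,0,0,0,0,-0.0194, 0,0,0,0,0,-0.0194, 0,0,0,0,0,-0.0194, 0,0,0,0,0,-0.0194, 0,0,0,0,0,-0.0194, 0,0,0,0,0,-0.0194]' | head -2
python3 -m inch '[0,0,0,0,0,-0.0194, 0,0,0,0,0,-0.0194, 0,0,0,0,0,-0.0194, 0,0,0,0,0,0, 0,0,0,0,0,0]'
python3 - <<'E'
from h import *
wings()
E
```

```text
time_s: 63.87
ee_pos: [0.584, 0.1535, 0.3088]
time_s: 64.7
ee_pos: [0.5889, 0.1164, 0.3087]
time_s: 65.12
ee_pos: [0.589, 0.1164, 0.3092]
ee_rot: [-0.001, -0.027, 1.0, -0.0]
force: [0.2, -0.3, -0.7]
grip_width: 0.0587
grasp_force: 0.0
wing [280. 202.] c [0.586  0.1172] size [0.06  0.014] long dir 3.6 joint 3.14 z 0.1999
pos [0.5891 0.1164 0.3094] yaw 1.626 | turn -0.0013 then shift [0.14 0.05 7.22]
wing [529. 202.] c [0.5724 0.3445] size [0.015 0.058] long dir 93.3 joint 1.58 z 0.1996
pos [0.5891 0.1164 0.3094] yaw 1.626 | turn -0.0004 then shift [ 0.17 11.43  7.22]
```

```bash

python3 -m inch '[0.14,0.05,0.9,0,0,0, 0,0,0.9,0,0,0, 0,0,0.9,0,0,0, 0,0,0.9,0,0,0, 0,0,0.9,0,0,0, 0,0,0.9,0,0,0, 0,0,0.9,0,0,0, 0,0,0.8,0,0,0, 0,0,0,0,0,0]' | head -2
python3 -m inch '[0,0,0,0,0,0, 0,0,0,0,0,0, 0,0,0,0,0,0, 0,0,0,0,0,0, 0,0,0,0,0,0, 0,0,0,0,0,0]' 255
python3 -m inch '[0,0,0,0,0,0.017, 0,0,0,0,0,0.017, 0,0,0,0,0,0.017, 0,0,0,0,0,0.017, 0,0,0,0,0,0.017, 0,0,0,0,0,0.017, 0,0,0,0,0,0.017, 0,0,0,0,0,0.017, 0,0,0,0,0,0.017, 0,0,0,0,0,0.017]'
python3 -m inch '[0,0,0,0,0,0.017, 0,0,0,0,0,0.017, 0,0,0,0,0,0.017, 0,0,0,0,0,0.017, 0,0,0,0,0,0.015, 0,0,0,0,0,0, 0,0,0,0,0,0]'
python3 -m inch '[0,0,0,0,0,0, 0,0,0,0,0,0, 0,0,0,0,0,0, 0,0,0,0,0,0, 0,0,-1,0,0,0, 0,0,-1,0,0,0, 0,0,-1,0,0,0, 0,0,-1,0,0,0, 0,0,-1,0,0,0, 0,0,-1,0,0,0]' 80 | head -2
python3 -m inch '[0,0,-1,0,0,0, 0,0,-1,0,0,0, -1,0,-1,0,0,0, -1,0,0,0,0,0, -1,0,0,0,0,0, -1,0,0,0,0,0, 0,0,0,0,0,0]' | head -2
python3 - <<'E'
from h import *
im,W=wings("w9.png"); Z=W[...,2]
im,d,W=snap("top","top9.png"); Z=W[...,2]
near=(abs(W[...,0]-.58)<.11)&(abs(W[...,1]-.231)<.09)
for m,l in((near&(Z>.138)&(Z<.15),"plate"),(near&(Z>.175)&(Z<.2)&(abs(W[...,1]-.231)<.03),"bar")):
    q=W[m]
    if len(q)<20: continue
    r=cv2.minAreaRect(q[:,:2].astype(np.float32)); print(l,np.round(r[0],4),np.round(r[1],3),r[2],np.nanmedian(q[:,2]))
E
```

```text
time_s: 65.92
ee_pos: [0.5848, 0.1172, 0.1648]
time_s: 66.42
ee_pos: [0.5868, 0.1175, 0.1695]
ee_rot: [0.001, -0.029, 1.0, 0.0]
force: [0.1, 1.2, 5.8]
grip_width: 0.0131
grasp_force: 58.9
time_s: 67.25
ee_pos: [0.5869, 0.1171, 0.1717]
ee_rot: [0.002, 0.486, 0.874, 0.001]
force: [-3.8, -1.1, 18.9]
grip_width: 0.0131
grasp_force: 61.0
time_s: 67.83
ee_pos: [0.5866, 0.1173, 0.1695]
ee_rot: [0.001, 0.693, 0.721, 0.0]
force: [-1.3, -0.9, 7.3]
grip_width: 0.0133
grasp_force: 59.4
time_s: 68.67
ee_pos: [0.5863, 0.1173, 0.2892]
time_s: 69.25
ee_pos: [0.5898, 0.0344, 0.348]
wing [279. 106.] c [0.5865 0.1171] size [0.014 0.06 ] long dir 93.1 joint 1.58 z 0.1998
pos [0.5897 0.036  0.348 ] yaw 0.037 | turn -0.0027 then shift [4.06 0.07 9.15]
plate [0.5801 0.2313] [0.22  0.179] 0.29464125633239746 0.14193896815974322
bar [0.581  0.2295] [0.08  0.018] 3.5971314907073975 0.18629771789615157
```

View pics/w9.png

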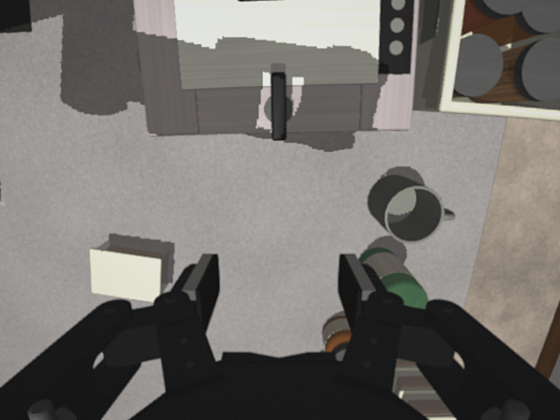

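The hatch is seated. The right clamp at (279,106) is turned to point at the well with its tongue over the hatch edge at joint 1.58; the left also measured 1.58. The robot touches nothing.

```bash
python3 -c "
from cell import bot; print(bot.job_done())"
```

```text
the job is handed in; nothing more can be done
None
```

I handed the job in at about 70 s of the 210 s: all four canisters are in the well, the hatch is seated flat, and both clamps are locked at about 1.58 rad; the bystanders were not deliberately touched (positions not re-measured), and no verdict came back.

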